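# Press the plugs home in the lever arms and pack them in the case

### The job

Lay each lever arm on the hand press with the bore in its boss exactly under the ram tip, and push the palm knob all the way down to drive the brass plug to depth. Pack all the arms flat, boss up, in the green case, which you first have to slide open, and finally slide its cover fully shut. There are two or three arms; leave the other things on the bench where they are.

Things in the scene. Friction and masses are not known exactly. Their poses are not given: they have to be found in the camera images.
- arm1: loose aluminium hollow lever arm, 180 g: square boss 48 x 48 mm, 30 mm high, with a round vertical bore 18 mm across, and a bar 26 mm wide, 14 mm high running from the boss along its own -x to 130 mm from the bore axis. Origin on the bore axis at the flat underside; z up when boss up. Starts on a 3 mm rubber mat right of the press, bar towards the robot. May be absent (None)
- plug1 (a joint): the brass plug, 16.6 mm across and 12 mm long, in the bore of arm1: how far it has been driven down, in m. At 0 its top lies 3 mm below the rim of the boss; it moves down up to 0.012 against about 5 N of friction and stays where it is left. Fingers are too wide to enter the bore; a full stroke of the press drives it to about 0.010
- arm2: loose aluminium hollow lever arm, 180 g: square boss 48 x 48 mm, 30 mm high, with a round vertical bore 18 mm across, and a bar 26 mm wide, 14 mm high running from the boss along its own -x to 138 mm from the bore axis. Origin on the bore axis at the flat underside; z up when boss up. Starts on a 3 mm rubber mat right of the press, bar towards the robot. May be absent (None)
- plug2 (a joint): the brass plug, 16.6 mm across and 12 mm long, in the bore of arm2: how far it has been driven down, in m. At 0 its top lies 3 mm below the rim of the boss; it moves down up to 0.012 against about 5 N of friction and stays where it is left. Fingers are too wide to enter the bore; a full stroke of the press drives it to about 0.010
- arm3: loose aluminium hollow lever arm, 180 g: square boss 48 x 48 mm, 30 mm high, with a round vertical bore 18 mm across, and a bar 26 mm wide, 14 mm high running from the boss along its own -x to 146 mm from the bore axis. Origin on the bore axis at the flat underside; z up when boss up. Starts on a 3 mm rubber mat right of the press, bar towards the robot. May be absent (None)
- plug3 (a joint): the brass plug, 16.6 mm across and 12 mm long, in the bore of arm3: how far it has been driven down, in m. At 0 its top lies 3 mm below the rim of the boss; it moves down up to 0.012 against about 5 N of friction and stays where it is left. Fingers are too wide to enter the bore; a full stroke of the press drives it to about 0.010
- press: fixed hand press. Origin on the ram axis at bench level. Steel base plate 10 mm thick, 140 mm wide (y), from x = -150 (front, towards the robot) to +70 mm. Head overhead: 50 mm wide, from x = -30 mm back to the column, 115 to 170 mm above the bench; column from x = +50 mm, its foot from x = +45 mm. Throat open to front and sides
- ram_tip (a point): centre of the flat lower end of the ram tip, a steel pin 9 mm across and 40 mm long; it moves only straight up and down, and at rest hangs 66 mm above the bench (56 mm above the base plate)
- ram_knob (a point): top centre of the black round palm knob (52 mm across, 18 mm thick) on the ram, on the same vertical axis, at rest 234 mm above the bench; push it straight down to work the press
- ram (a joint): how far the ram is pressed down, m: 0 at rest to 0.039 at its firm stop; a spring brings it back (about 3 N at the top to 7 N at the stop; driving a plug adds about 5 N)
- case: fixed green parts case, left of the press. Origin at bench level under the centre of its open-topped compartment: inside 190 mm (x) by 210 mm (y), floor 5 mm above the bench, walls 5 mm thick with tops 45 mm above the bench. A runway for the cover, equally high, extends along its +x to 295 mm from the origin
- cover (a joint): flat aluminium cover (200 x 216 x 6 mm) sliding on top of the case along its x, m: 0 = compartment fully covered, 0.19 = slid fully back (+x) onto the runway, compartment open. Stays where it is left; slides with about 2 N. Its top is 52 mm above the bench; joint starts between 0 and 0.09
- cover_handle (a point): top middle of the upright bar handle near the cover's front (-x) edge: a bar 80 mm long along the case's y, 14 mm thick along x, rising from 52 to 82 mm above the bench; 85 mm from the cover's centre
- screwdriver: bystander: a screwdriver lying on the bench, about 160 mm long; origin under its middle
- flat_bar: bystander: a plain flat steel bar 140 x 30 x 8 mm with no boss; origin under its centre
- flange: bystander: a flat ring 90 mm across, 22 mm high; origin under its centre
- jar: bystander: a white jar 70 mm across, 100 mm high; origin under its centre
- carton: bystander: a cardboard carton 110 x 150 x 90 mm; origin under its centre
There are look-alikes about, which are no part of the job. Leave any red look-alike of the arm2 alone.

How it is judged:
On the way, in this order (a step that is already met when the one before it is completed fails the run):
1. the plug of every lever arm present has been driven down (value of joint each of plug1, plug2, plug3 above 0.007 m), for 0.2 s.
2. every lever arm present lies flat in the compartment of the case (x of arm1 in the frame of case between -0.095 and 0.095 m and y of arm1 in the frame of case between -0.105 and 0.105 m and z of each of arm1, arm2, arm3 in the frame of case below 0.015 m and angle between each of arm1, arm2, arm3's own z axis and vertical below 0.12 rad and x of arm2 in the frame of case between -0.095 and 0.095 m and y of arm2 in the frame of case between -0.105 and 0.105 m and x of arm3 in the frame of case between -0.095 and 0.095 m and y of arm3 in the frame of case between -0.105 and 0.105 m), for 0.2 s.
At the end, for the whole second after the job is handed in: Every lever arm present has its plug driven at least 7 mm down, lies at rest on the floor of the compartment, boss up and within 0.12 rad of level; the cover is within 8 mm of fully shut; the ram is back up (within 5 mm) (all of step 1 and all of step 2 and value of joint cover below 0.008 m and value of joint ram below 0.005 m and linear speed of each of arm1, arm2, arm3 below 0.02 m/s); the robot touches nothing.
It fails at once if a bystander (screwdriver, flat bar, flange, jar or carton) is moved more than 30 mm (distance of any of screwdriver, flat_bar, flange, jar, carton from where it was at the start of the episode above 0.03 m).
Of arm1, arm2, arm3 only 2 to 3 are there at a start; the rules pass over those that are not, and their reading is None.
At some moment in a run one of arm1, arm2, arm3 may be knocked a few centimetres aside while the robot is not near it.
Once in a run the grip may slacken for a moment while it holds something.
It also fails if it takes over 210 s, if anything falls off the work surface, if the arm or the gripper's body presses on something with over 40 N, if the wrist force passes 120 N, or if a joint passes its speed limit or range.

### The arm

A 6-joint arm with a two-finger parallel gripper is mounted at the origin on the work surface. World frame = base frame: x ahead of the robot, y to its left, z up, the work surface at z = 0. Lengths are in m, angles in rad, forces in N, time in s.
With the tool pointing down it reaches from about 0.375 to 0.75 m from the base axis. Payload 9 kg.
Tool frame: the origin (TCP) lies midway between the tips of the shut fingers; the grasp point (between the pads) lies 19 mm behind it; z points along the fingers, y is the line along which they close (so a half turn about z gives the same grasp; the last joint's range is limited). The gripper opens to 85 mm and grips with 20 to 120 N. Pads are 22 mm wide; open, the fingers measure 114 mm over their backs; the gripper's body (76 mm by 85 mm) begins 54 mm behind the grasp point. The pads swing forward as they close: fully open they stand 13 mm farther back than shut.
Start: joints at [0.991, 0.104, 0.097, 1.564, 0, 1.353], TCP at [0.212, 0.561, 0.231] pointing down, gripper open.
Joint ranges: [-2.99, 2.99], [-0.84, 1.86], [-1.1, 1.16], [-1.84, 2.11], [-1.51, 1.56], [-3.14, 3.14]. Speed limits (rad/s): [2.22, 2.22, 2.57, 3.14, 3.14, 3.14].

### API

Orientations are given as a rotation vector (axis times angle).
In Python, from cell import read_state, read_camera, finish_job gives the robot as it stands.
- The arm moves only by the tool send_rows, never from a script. Its argument "moves" is a list of rows, each an object with "xyz": the shift along the tool's x, y, z each as a share of 2.5 cm, from -1 to 1, a list of three; "rotation": the turn, a rotation vector about the tool's x, y, z each as a share of 45 degrees, from -1 to 1, a list of three; "grip": the opening, from -1 (shut) to 1 (fully open). A call has 1 to 12 rows; each row shifts and turns the commanded pose from where the row before left it, along the tool's axes as they then stand; what a row does not reach is not made up. A row lasts 1/8 s, in which the tool goes at most 62.5 mm and 10.7 degrees, less where a joint would pass 70% of its speed; a pose out of reach is approached as far as the arm can. A call with a number of a shift or a turn outside -1 to 1 is refused whole. A call with a gripper value outside its range is refused whole. The fingers move at their own pace and stop on an object; "squeeze" is the grip in N (left out, the last holds). Time passes only in rows, so rows that do not move let the fingers close. It gives the time, the measured TCP pose, the force, the opening and the grip force at its end, in the units of the state.
- read_state(): the state, without advancing time (a new reading comes with each control period).
- read_camera(name): name is "scene" or "top" or "wrist"; returns a dict with "image" (480x640x3 uint8, red, green, blue), "depth" (480x640 float32, m along the optical axis (not along the pixel's ray), 0 where there is no reading), "camera_matrix" (3x3 intrinsics, pixels), "view" (4x4, takes a point from world to camera coordinates); the wrist camera has in their place "tool_from_camera" (4x4, takes a point from camera to tool coordinates, whose origin is the TCP and whose axes are the flange's). Camera axes: x right, y up, looking along -z (the intrinsics and any distortion apply to the point x, -y, -z); pixel columns grow to the right and rows downward; lengths in m; the calibration is good to about 2 mm. A picture is of the moment at which its call begins: read the wrist's pose just before it.
- finish_job(): hands the job in; it is judged then, once.
The state is a dict: "clock": time; "q": joint angles; "joint_velocities": joint speeds; "joint_efforts": joint torques, N m; "ee_pos": TCP position; "tool_rot": TCP orientation; "force": force on the tool from outside, world axes, zero at the start; "wrist_torque": the same for the moment, N m; "finger_gap": finger opening in m; "finger_force": force on a finger pad.
Only numpy, scipy, OpenCV 4.12 (cv2) and the standard library are available. Lean on these libraries where they do the work, as an engineer would, in place of code of your own. Each camera call takes 0.05 s, during which the arm holds its last target. There are 200 camera calls.

## Working session

There is one attempt and no reset: what is moved stays moved. The work goes in short steps, Python scripts to look and compute and a tool call to move; the robot and the scene stay as the last step left them, time stands still between calls to the robot, and variables do not carry over. Pictures are saved under pics/ and viewed, at most 14 in all, crops included, and the job is handed in when it is done.

Besides the shell and the picture viewer there is one more tool, called after "Emit:" by a JSON object that holds its "op" and its "data". send_rows: Moves the arm, as the interface text tells. Its arguments: {"type":"object","properties":{"moves":{"type":"array","items":{"type":"object","properties":{"xyz":{"type":"array","items":{"type":"number"}},"rotation":{"type":"array","items":{"type":"number"}},"grip":{"type":"number"}}}},"squeeze":{"type":"number"}},"required":["moves"]}

```bash
mkdir -p pics; ls; cat > h.py <<'E'
import numpy as np, cv2
from cell import read_state, read_camera, finish_job
from scipy.spatial.transform import Rotation as R
def shot(n):
    s=read_state(); c=read_camera(n); d=c["depth"]; K=np.array(c["camera_matrix"])
    v,u=np.mgrid[0:480,0:640]
    P=np.stack([(u-K[0,2])/K[0,0]*d,-(v-K[1,2])/K[1,1]*d,-d],-1)
    if n=="wrist":
        T=np.eye(4);T[:3,:3]=R.from_rotvec(s["tool_rot"]).as_matrix();T[:3,3]=s["ee_pos"];M=T@np.array(c["tool_from_camera"])
    else: M=np.linalg.inv(np.array(c["view"]))
    W=P@M[:3,:3].T+M[:3,3]; W[d==0]=np.nan
    return c["image"],W,c,M
def save(im,name): cv2.imwrite("pics/"+name,im[:,:,::-1])
E
python3 - <<'E'
from h import *
for n in("top","scene"):
    im,W,c,M=shot(n); save(im,n+"0.png"); np.savez(n+"0.npz",im=im,W=W); print(n,M.round(3),c["camera_matrix"],[k for k in c])
print(read_state())
E
```

```text
pics
top [[ 2.000e-02  9.980e-01 -6.400e-02  4.510e-01]
 [-1.000e+00  2.000e-02  1.000e-03  4.300e-02]
 [ 3.000e-03  6.400e-02  9.980e-01  1.447e+00]
 [ 0.000e+00  0.000e+00  0.000e+00  1.000e+00]] [[470.98512567   0.         317.64357765]
 [  0.         470.98512567 253.79666693]
 [  0.           0.           1.        ]] ['image', 'depth', 'camera_matrix', 'view']
scene [[-0.505 -0.532  0.68   1.335]
 [ 0.863 -0.304  0.403  0.499]
 [-0.008  0.79   0.613  0.853]
 [ 0.     0.     0.     1.   ]] [[476.53295929   0.         320.02256606]
 [  0.         476.53295929 241.63215097]
 [  0.           0.           1.        ]] ['image', 'depth', 'camera_matrix', 'view']
{'clock': 0.1, 'q': array([ 9.91290589e-01,  1.04645973e-01,  9.65523990e-02,  1.56392541e+00,
       -3.43038827e-05,  1.35307770e+00]), 'joint_velocities': array([ 9.86192450e-05,  8.45394002e-05,  2.13392908e-03,  2.54766556e-05,
       -1.07631985e-03, -1.09338456e-03]), 'joint_efforts': array([ 6.96915260e-03, -5.58209825e+01,  5.04717672e+01,  1.30507874e-02,
       -2.70428518e-04,  2.69715650e-05]), 'ee_pos': array([0.21220543, 0.56088954, 0.23059931]), 'tool_rot': array([-5.65119780e-01, -3.08989610e+00,  1.79064044e-03]), 'force': array([ 0.12983446, -0.26186955,  0.88450395]), 'wrist_torque': array([-0.0296837 , -0.03754758,  0.00783743]), 'finger_force': 0.0, 'finger_gap': 0.08534999915755401}
```

View pics/top0.png

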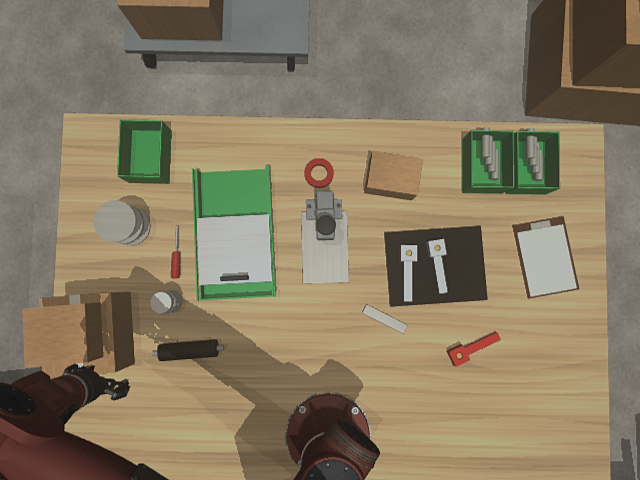

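View pics/scene0.png

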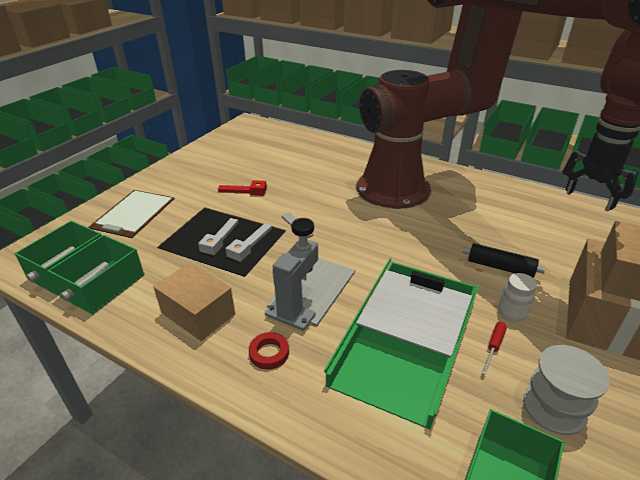

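Top view: two silver arms on the black mat, with bosses at (408,253) and (437,248) and bars towards the robot. The red look-alike at (460,354) and the flat bar at (385,318) have to be left alone. The press is at (325,225). The case spans (195–275, 168–298), with its handle at (234,277).

```bash
python3 - <<'E'
from h import *
z=np.load("top0.npz"); im,W=z["im"],z["W"]
X,Y,Z=W[...,0],W[...,1],W[...,2]
v,u=np.mgrid[0:480,0:640]
def st(n,m):
    p=W[m]; print(n,m.sum(),p.mean(0).round(4),"min",p.min(0).round(3),"max",p.max(0).round(3))
    (c,s,a)=cv2.minAreaRect(p[:,:2].astype(np.float32)); print("   rect",np.round(c,4),np.round(s,4),round(a,2))
for n,a,b in(("A",395,422),("B",422,452)):
    roi=(u>a)&(u<b)&(v>235)&(v<310)
    st(n+" boss",roi&(Z>.028)&(Z<.04)); st(n+" bar",roi&(Z>.011)&(Z<.024)); st(n+" all",roi&(Z>.011))
roi=(u>290)&(u<355)&(v>180)&(v<290)
st("knob",roi&(Z>.215)&(Z<.25)); st("plate",roi&(Z>.005)&(Z<.015)); st("head",roi&(Z>.15)&(Z<.19))
roi=(u>185)&(u<285)&(v>160)&(v<305)
st("caseall",roi&(Z>.035)&(Z<.06)); st("handle",roi&(Z>.07)&(Z<.095)); st("cover",roi&(Z>.048)&(Z<.058)); st("mat",(u>380)&(u<490)&(v>220)&(v<310)&(Z<.008)&(im.sum(-1)<150))
big=np.vstack([cv2.resize(im[225:310,380:490],None,fx=7,fy=7,interpolation=2)]); save(cv2.resize(big,(770,595)),"mat.png")
save(cv2.resize(im[160:305,180:360],(720,580)),"pc.png")
E
```

```text
A boss 233 [ 0.551  -0.2325  0.0326] min [ 0.528 -0.256  0.028] max [ 0.574 -0.209  0.04 ]
   rect [ 0.5511 -0.2325] [0.0459 0.0468] 1.42
A bar 338 [ 0.4704 -0.2317  0.0163] min [ 0.408 -0.266  0.011] max [ 0.573 -0.208  0.024]
   rect [ 0.4904 -0.237 ] [0.165 0.058] 0.44
A all 601 [ 0.5053 -0.2317  0.0231] min [ 0.408 -0.266  0.011] max [ 0.574 -0.208  0.04 ]
   rect [ 0.4911 -0.237 ] [0.1663 0.058 ] 0.44
B boss 222 [ 0.5686 -0.3179  0.0323] min [ 0.542 -0.343  0.028] max [ 0.594 -0.29   0.039]
   rect [ 0.5685 -0.3175] [0.0483 0.0495] 8.06
B bar 342 [ 0.4948 -0.3291  0.0162] min [ 0.41  -0.363  0.011] max [ 0.596 -0.291  0.024]
   rect [ 0.507  -0.3417] [0.1836 0.0701] 12.4
B all 601 [ 0.5266 -0.3239  0.0228] min [ 0.41  -0.363  0.011] max [ 0.596 -0.29   0.039]
   rect [ 0.5058 -0.3394] [0.1846 0.0704] 10.15
knob 314 [0.6057 0.0226 0.2329] min [ 0.581 -0.002  0.221] max [0.631 0.047 0.241]
   rect [0.6057 0.0224] [0.0497 0.0494] 0.98
plate 2438 [0.5528 0.0211 0.0094] min [ 0.436 -0.07   0.005] max [0.771 0.127 0.015]
   rect [0.603 0.027] [0.3337 0.1947] 1.22
head 560 [0.6546 0.0251 0.1739] min [ 0.576 -0.002  0.153] max [0.705 0.049 0.186]
   rect [0.6408 0.0232] [0.1286 0.0494] 1.19
caseall 5818 [0.5618 0.2929 0.0511] min [0.397 0.165 0.035] max [0.807 0.423 0.06 ]
   rect [0.6025 0.2948] [0.3953 0.2332] 4.18
handle 136 [0.4655 0.2834 0.0812] min [0.457 0.245 0.073] max [0.473 0.323 0.088]
   rect [0.4657 0.2838] [0.0138 0.0785] 4.23
cover 4668 [0.5577 0.2925 0.0524] min [0.397 0.165 0.048] max [0.807 0.423 0.058]
   rect [0.6023 0.2947] [0.3948 0.2332] 4.18
mat 1168 [ 0.5112 -0.3489  0.002 ] min [ 0.391 -0.479 -0.008] max [ 0.64  -0.165  0.008]
   rect [ 0.5146 -0.3219] [0.2258 0.2984] 5.02
```

View pics/mat.png

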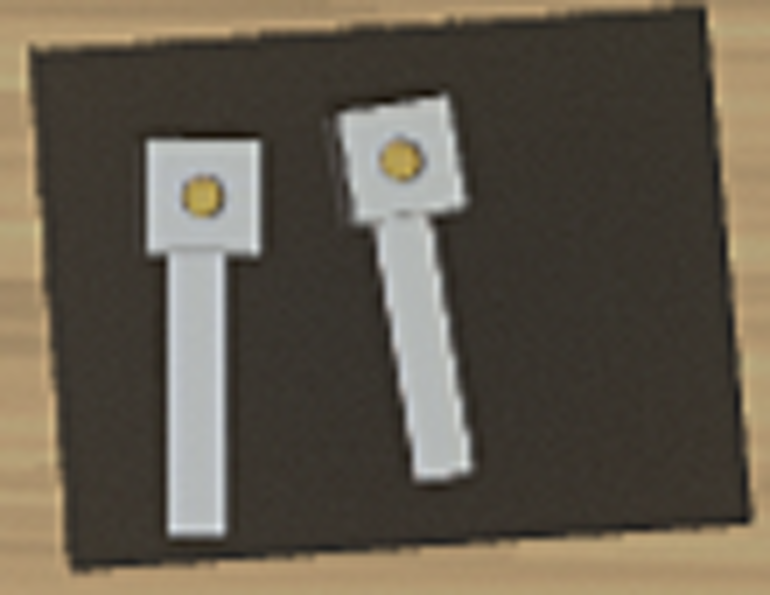

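View pics/pc.png

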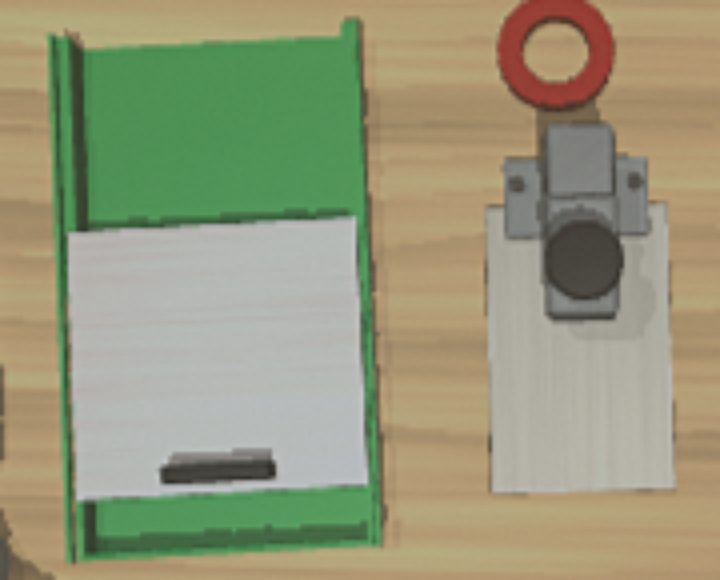

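```bash
cat >> h.py <<'E'
def target(yaw): # tool down, tool x at world angle yaw(deg)
    a=np.radians(yaw); x=np.array([np.cos(a),np.sin(a),0]); z=np.array([0,0,-1.]); return np.stack([x,np.cross(z,x),z],1)
def plan(*wps):
    s=read_state(); Rm=R.from_rotvec(s["tool_rot"]).as_matrix(); p=np.array(s["ee_pos"]); 
    x=Rm[:,0]; print("t %.2f pos %s yaw %.2f gap %.4f ff %.1f F %s"%(s["clock"],p.round(4),np.degrees(np.arctan2(x[1],x[0])),s["finger_gap"],s["finger_force"],np.round(s["force"],1)))
    for (q,yaw) in wps:
        T=target(yaw); rv=R.from_matrix(Rm.T@T).as_rotvec()/np.radians(45); n=max(1,int(np.ceil(np.linalg.norm(rv)/.22))); 
        d=T.T@(np.array(q)-p)/.025; m=max(1,int(np.ceil(np.abs(d).max()/.98)))
        print(" rot %d x %s | shift(total %s) %d x %s"%(n,(rv/n).round(3),d.round(2),m,(d/m).round(3))); Rm=T;p=np.array(q)
E
python3 - <<'E'
from h import *
plan(([.4657,.2838,.13],94.2),([.4657,.2838,.058],94.2),([.6103,.2945,.058],94.2))
E
```

```text
t 0.10 pos [0.2122 0.5609 0.2306] yaw 159.27 gap 0.0853 ff 0.0 F [ 0.1 -0.3  0.9]
 rot 7 x [-0.     0.     0.207] | shift(total [-11.8    9.3    4.02]) 13 x [-0.907  0.715  0.31 ]
 rot 1 x [0. 0. 0.] | shift(total [0.   0.   2.88]) 3 x [0.   0.   0.96]
 rot 1 x [0. 0. 0.] | shift(total [0.  5.8 0. ]) 6 x [0.001 0.967 0.   ]
```

Emit:
{"op": "send_rows", "data": {"moves": [{"rotation":[0,0,0.207],"grip":1},{"rotation":[0,0,0.207],"grip":1},{"rotation":[0,0,0.207],"grip":1},{"rotation":[0,0,0.207],"grip":1},{"rotation":[0,0,0.207],"grip":1},{"rotation":[0,0,0.207],"grip":1},{"rotation":[0,0,0.207],"grip":1}], "squeeze": 60}}

```text
$.moves[0]: bad value
```

Emit:
{"op": "send_rows", "data": {"moves": [{"xyz":[-0.98,0.775,0.335],"grip":1},{"xyz":[-0.98,0.775,0.335],"grip":1},{"xyz":[-0.98,0.775,0.335],"grip":1},{"xyz":[-0.98,0.775,0.335],"grip":1},{"xyz":[-0.98,0.775,0.335],"grip":1},{"xyz":[-0.98,0.775,0.335],"grip":1},{"xyz":[-0.98,0.775,0.335],"grip":1},{"xyz":[-0.98,0.775,0.335],"grip":1},{"xyz":[-0.98,0.775,0.335],"grip":1},{"xyz":[-0.98,0.775,0.335],"grip":1},{"xyz":[-0.98,0.775,0.335],"grip":1},{"xyz":[-0.98,0.775,0.335],"grip":1}]}}

```text
$.moves[0]: bad value
```

```bash
python3 - <<'E'
from h import *
plan(([.4657,.2838,.13],94.2),([.4657,.2838,.058],94.2),([.6103,.2945,.058],94.2))
im,W,c,M=shot("wrist"); save(im,"w0.png"); print(c["tool_from_camera"].round(3),c["camera_matrix"].round(0))
m=(W[...,2]>.07)&(W[...,2]<.09)&(abs(W[...,0]-.466)<.06)&(abs(W[...,1]-.284)<.08)
p=W[m]; print(m.sum(),p.mean(0) if m.any() else 0, cv2.minAreaRect(p[:,:2].astype(np.float32)) if m.any() else 0)
E
```

```text
t 0.10 pos [0.2122 0.5609 0.2306] yaw 159.27 gap 0.0853 ff 0.0 F [ 0.1 -0.3  0.9]
 rot 7 x [-0.     0.     0.207] | shift(total [-11.8    9.3    4.02]) 13 x [-0.907  0.715  0.31 ]
 rot 1 x [0. 0. 0.] | shift(total [0.   0.   2.88]) 3 x [0.   0.   0.96]
 rot 1 x [0. 0. 0.] | shift(total [0.  5.8 0. ]) 6 x [0.001 0.967 0.   ]
[[-0.     0.947  0.322  0.083]
 [ 1.     0.    -0.     0.002]
 [-0.     0.322 -0.947 -0.141]
 [ 0.     0.     0.     1.   ]] [[357.   0. 313.]
 [  0. 357. 244.]
 [  0.   0.   1.]]
0 0 0
```

View pics/w0.png

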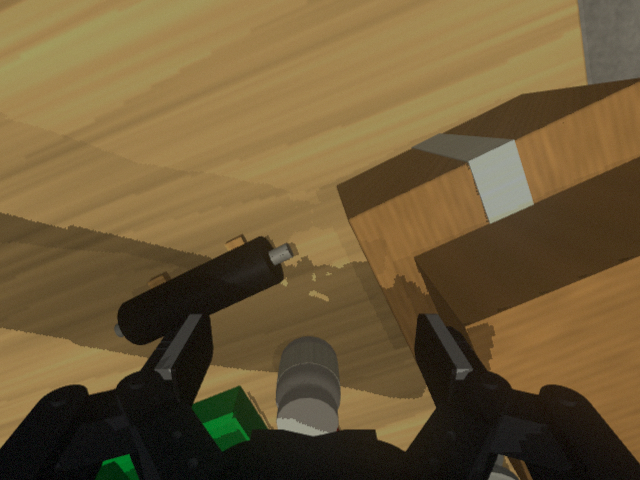

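Wrist view: jar at (307,380), screwdriver-like roller, open fingers at the bottom; useful only on the tool's +x side. The move was refused because rows need all fields.

Emit:
{"op": "send_rows", "data": {"moves": [{"xyz":[0,0,0],"rotation":[0,0,0.207],"grip":1},{"xyz":[0,0,0],"rotation":[0,0,0.207],"grip":1},{"xyz":[0,0,0],"rotation":[0,0,0.207],"grip":1},{"xyz":[0,0,0],"rotation":[0,0,0.207],"grip":1},{"xyz":[0,0,0],"rotation":[0,0,0.207],"grip":1},{"xyz":[0,0,0],"rotation":[0,0,0.207],"grip":1},{"xyz":[0,0,0],"rotation":[0,0,0.207],"grip":1}], "squeeze": 60}}

```text
clock: 1.02
ee_pos: [0.2123, 0.561, 0.231]
tool_rot: [2.147, 2.293, -0.001]
force: [-0.4, -0.0, 0.2]
finger_gap: 0.0851
finger_force: 0.0
```

Emit:
{"op": "send_rows", "data": {"moves": [{"xyz":[-0.98,0.775,0.335],"rotation":[0,0,0],"grip":1},{"xyz":[-0.98,0.775,0.335],"rotation":[0,0,0],"grip":1},{"xyz":[-0.98,0.775,0.335],"rotation":[0,0,0],"grip":1},{"xyz":[-0.98,0.775,0.335],"rotation":[0,0,0],"grip":1},{"xyz":[-0.98,0.775,0.335],"rotation":[0,0,0],"grip":1},{"xyz":[-0.98,0.775,0.335],"rotation":[0,0,0],"grip":1},{"xyz":[-0.98,0.775,0.335],"rotation":[0,0,0],"grip":1},{"xyz":[-0.98,0.775,0.335],"rotation":[0,0,0],"grip":1},{"xyz":[-0.98,0.775,0.335],"rotation":[0,0,0],"grip":1},{"xyz":[-0.98,0.775,0.335],"rotation":[0,0,0],"grip":1},{"xyz":[-0.98,0.775,0.335],"rotation":[0,0,0],"grip":1},{"xyz":[-0.98,0.775,0.335],"rotation":[0,0,0],"grip":1}]}}

```text
clock: 2.52
ee_pos: [0.4656, 0.2835, 0.1303]
tool_rot: [-2.141, -2.299, 0.0]
force: [0.8, 0.2, 0.6]
finger_gap: 0.0852
finger_force: 0.0
```

```bash
python3 - <<'E'
from h import *
plan(([.4657,.2838,.13],94.2),([.4657,.2838,.058],94.2),([.6103,.2945,.058],94.2))
im,W,c,M=shot("wrist")
m=(W[...,2]>.07)&(W[...,2]<.09)&(abs(W[...,0]-.466)<.03)&(abs(W[...,1]-.284)<.08)
p=W[m]; print(m.sum(),p.mean(0) if m.any() else 0, cv2.minAreaRect(p[:,:2].astype(np.float32)) if m.any() else 0)
E
```

```text
t 2.52 pos [0.4656 0.2835 0.1303] yaw 94.06 gap 0.0852 ff 0.0 F [0.8 0.2 0.6]
 rot 1 x [-0.    -0.    -0.003] | shift(total [0.01 0.   0.01]) 1 x [0.01  0.004 0.013]
 rot 1 x [0. 0. 0.] | shift(total [0.   0.   2.88]) 3 x [0.   0.   0.96]
 rot 1 x [0. 0. 0.] | shift(total [0.  5.8 0. ]) 6 x [0.001 0.967 0.   ]
3051 [0.46652952 0.29039431 0.08076223] ((0.46679508686065674, 0.2867777943611145), (0.014059801585972309, 0.07925858348608017), 4.0904436111450195)
```

Emit:
{"op": "send_rows", "data": {"moves": [{"xyz":[0,0,0.96],"rotation":[0,0,0],"grip":1},{"xyz":[0,0,0.96],"rotation":[0,0,0],"grip":1},{"xyz":[0,0,0.9],"rotation":[0,0,0],"grip":1},{"xyz":[0,0,0],"rotation":[0,0,0],"grip":-1},{"xyz":[0,0,0],"rotation":[0,0,0],"grip":-1},{"xyz":[0,0,0],"rotation":[0,0,0],"grip":-1},{"xyz":[0,0,0],"rotation":[0,0,0],"grip":-1},{"xyz":[0,0,0],"rotation":[0,0,0],"grip":-1},{"xyz":[0,0,0],"rotation":[0,0,0],"grip":-1},{"xyz":[0,0,0],"rotation":[0,0,0],"grip":-1}]}}

```text
clock: 3.82
ee_pos: [0.4658, 0.2846, 0.0614]
tool_rot: [2.141, 2.298, 0.002]
force: [-0.3, 0.3, 6.7]
finger_gap: 0.012
finger_force: 59.6
```

Emit:
{"op": "send_rows", "data": {"moves": [{"xyz":[0,0.5,0],"rotation":[0,0,0],"grip":-1},{"xyz":[0,0.5,0],"rotation":[0,0,0],"grip":-1},{"xyz":[0,0.5,0],"rotation":[0,0,0],"grip":-1},{"xyz":[0,0.5,0],"rotation":[0,0,0],"grip":-1},{"xyz":[0,0.5,0],"rotation":[0,0,0],"grip":-1},{"xyz":[0,0.5,0],"rotation":[0,0,0],"grip":-1},{"xyz":[0,0.5,0],"rotation":[0,0,0],"grip":-1},{"xyz":[0,0.5,0],"rotation":[0,0,0],"grip":-1},{"xyz":[0,0.5,0],"rotation":[0,0,0],"grip":-1},{"xyz":[0,0.5,0],"rotation":[0,0,0],"grip":-1},{"xyz":[0,0.5,0],"rotation":[0,0,0],"grip":-1},{"xyz":[0,0.25,0],"rotation":[0,0,0],"grip":-1}]}}

```text
clock: 5.32
ee_pos: [0.6095, 0.2951, 0.0614]
tool_rot: [2.141, 2.299, 0.003]
force: [-3.2, 1.4, 6.4]
finger_gap: 0.0128
finger_force: 59.8
```

Emit:
{"op": "send_rows", "data": {"moves": [{"xyz":[0,0.05,0],"rotation":[0,0,0],"grip":-1},{"xyz":[0,0,0],"rotation":[0,0,0],"grip":1},{"xyz":[0,0,0],"rotation":[0,0,0],"grip":1},{"xyz":[0,0,0],"rotation":[0,0,0],"grip":1},{"xyz":[0,0,0],"rotation":[0,0,0],"grip":1},{"xyz":[0,0,-0.98],"rotation":[0,0,0],"grip":1},{"xyz":[0,0,-0.98],"rotation":[0,0,0],"grip":1},{"xyz":[0,0,-0.98],"rotation":[0,0,0],"grip":1},{"xyz":[0,0,-0.98],"rotation":[0,0,0],"grip":1},{"xyz":[0,0,-0.98],"rotation":[0,0,0],"grip":1},{"xyz":[0,0,-0.98],"rotation":[0,0,0],"grip":1},{"xyz":[0,0,-0.98],"rotation":[0,0,0],"grip":1}]}}

```text
clock: 6.82
ee_pos: [0.6097, 0.2946, 0.2326]
tool_rot: [2.141, 2.299, 0.0]
force: [0.4, -0.4, 0.6]
finger_gap: 0.0852
finger_force: 0.0
```

```bash
cat >> h.py <<'E'
def arms(npz=None):
    im,W,c,M=shot("top"); Z=W[...,2]; hsv=cv2.cvtColor(im,cv2.COLOR_RGB2HSV)
    v,u=np.mgrid[0:480,0:640]; roi=(u>375)&(u<500)&(v>215)&(v<320)
    mask=(roi&(Z>.011)&(Z<.06)&(im.min(-1)>90)).astype(np.uint8)
    n,lab,stt,_=cv2.connectedComponentsWithStats(mask)
    for i in range(1,n):
        if stt[i,4]<100: continue
        m=lab==i; boss=m&(Z>.027); bar=m&(Z<.022)&(Z>.013)
        b=W[boss]; r=cv2.minAreaRect(b[:,:2].astype(np.float32)); q=W[bar]
        # bar only on the tail: farther than 32mm from the boss
        q=q[np.linalg.norm(q[:,:2]-r[0],axis=1)>.034][:,:2]
        vx,vy,x0,y0=cv2.fitLine(q.astype(np.float32),2,0,.001,.001).ravel()
        d=np.array([vx,vy]); d*=np.sign(d@(np.array(r[0])-[x0,y0])); off=np.array(r[0])-[x0,y0]
        print("arm px",stt[i,:2]+stt[i,2:4]/2,"boss",np.round(r[0],4),np.round(r[1],4),"ang %.2f"%r[2],"yaw(bar) %.2f"%np.degrees(np.arctan2(d[1],d[0])),"perp off %.4f"%(off[0]*d[1]-off[1]*d[0]),"tail %.4f"%((np.array(r[0])-q)@d).max(),"z",b[:,2].mean().round(4),q.shape)
    return im,W,c,M
E
python3 - <<'E'
from h import *
im,W,c,M=arms(); save(im,"t1.png")
Z=W[...,2]
v,u=np.mgrid[0:480,0:640]; m=(Z>.07)&(Z<.095)&(u>185)&(u<285)&(v<300)&(v>150); p=W[m]; print("handle",p.shape, cv2.minAreaRect(p[:,:2].astype(np.float32)) if len(p) else 0)
# plate edges via colour, grey/low saturation vs wood
hsv=cv2.cvtColor(im,cv2.COLOR_RGB2HSV)
g=(hsv[...,1]<45)&(u>285)&(u<365)&(v>240)&(v<295); p=W[g][:,:2]
print("plate px",u[g].min(),u[g].max(),v[g].max()); print(cv2.minAreaRect(p.astype(np.float32)),p.min(0),p.max(0),np.percentile(p,[1,99],axis=0))
plan(([.53,.1,.2],180),([.462,-.2325,.12],180))
E
```

```text
arm px [438. 266.] boss [ 0.5689 -0.3179] [0.048  0.0494] ang 8.95 yaw(bar) 9.94 perp off 0.0004 tail 0.1366 z 0.0324 (237, 2)
arm px [409. 273.] boss [ 0.5512 -0.2325] [0.046  0.0472] ang 0.89 yaw(bar) 0.83 perp off 0.0007 tail 0.1431 z 0.0325 (248, 2)
handle (123, 3) ((0.6096399426460266, 0.2941775321960449), (0.014478796161711216, 0.07859866321086884), 4.427255153656006)
plate px 302 348 282
((0.5191754698753357, 0.01841992884874344), (0.12543819844722748, 0.13869088888168335), 2.502742290496826) [nan nan] [nan nan] [[nan nan]
 [nan nan]]
t 6.88 pos [0.6107 0.2949 0.2365] yaw 94.06 gap 0.0853 ff 0.0 F [ 0.4 -0.3  2.9]
 rot 9 x [ 0.001  0.    -0.212] | shift(total [ 3.23 -7.8   1.46]) 8 x [ 0.403 -0.974  0.183]
 rot 1 x [0. 0. 0.] | shift(total [  2.72 -13.3    3.2 ]) 14 x [ 0.194 -0.95   0.229]
```

Emit:
{"op": "send_rows", "data": {"moves": [{"xyz":[0,0,0],"rotation":[0,0,-0.214],"grip":1},{"xyz":[0,0,0],"rotation":[0,0,-0.214],"grip":1},{"xyz":[0,0,0],"rotation":[0,0,-0.214],"grip":1},{"xyz":[0,0,0],"rotation":[0,0,-0.214],"grip":1},{"xyz":[0,0,0],"rotation":[0,0,-0.214],"grip":1},{"xyz":[0,0,0],"rotation":[0,0,-0.214],"grip":1},{"xyz":[0,0,0],"rotation":[0,0,-0.214],"grip":1},{"xyz":[0,0,0],"rotation":[0,0,-0.214],"grip":1},{"xyz":[0,0,0],"rotation":[0,0,-0.214],"grip":1}]}}

```text
clock: 8.0
ee_pos: [0.6097, 0.2947, 0.2314]
tool_rot: [0.029, -3.141, -0.0]
force: [0.1, -0.1, 0.3]
finger_gap: 0.0853
finger_force: 0.0
```

```bash
python3 - <<'E'
from h import *
plan(([.47,.12,.2],180.8),([.4612,-.2338,.12],180.8),([.4612,-.2338,.002],180.8))
E
```

```text
t 8.00 pos [0.6097 0.2947 0.2314] yaw -178.94 gap 0.0853 ff 0.0 F [ 0.1 -0.1  0.3]
 rot 1 x [ 0.    -0.     0.006] | shift(total [ 5.69 -6.91  1.26]) 8 x [ 0.711 -0.864  0.157]
 rot 1 x [0. 0. 0.] | shift(total [  0.55 -14.15   3.2 ]) 15 x [ 0.037 -0.943  0.213]
 rot 1 x [0. 0. 0.] | shift(total [0.   0.   4.72]) 5 x [0.    0.    0.944]
```

Emit:
{"op": "send_rows", "data": {"moves": [{"xyz":[0.711,-0.864,0.157],"rotation":[0,0,0.006],"grip":0.3},{"xyz":[0.711,-0.864,0.157],"rotation":[0,0,0],"grip":0.3},{"xyz":[0.711,-0.864,0.157],"rotation":[0,0,0],"grip":0.3},{"xyz":[0.711,-0.864,0.157],"rotation":[0,0,0],"grip":0.3},{"xyz":[0.711,-0.864,0.157],"rotation":[0,0,0],"grip":0.3},{"xyz":[0.711,-0.864,0.157],"rotation":[0,0,0],"grip":0.3},{"xyz":[0.711,-0.864,0.157],"rotation":[0,0,0],"grip":0.3},{"xyz":[0.711,-0.864,0.157],"rotation":[0,0,0],"grip":0.3}]}}

```text
clock: 9.0
ee_pos: [0.4684, 0.12, 0.2]
tool_rot: [-0.013, 3.141, 0.0]
force: [-0.4, -0.3, -0.3]
finger_gap: 0.0558
finger_force: 0.0
```

Emit:
{"op": "send_rows", "data": {"moves": [{"xyz":[0.037,-0.98,0.2],"rotation":[0,0,0],"grip":0.3},{"xyz":[0.037,-0.98,0.2],"rotation":[0,0,0],"grip":0.3},{"xyz":[0.037,-0.98,0.2],"rotation":[0,0,0],"grip":0.3},{"xyz":[0.037,-0.98,0.2],"rotation":[0,0,0],"grip":0.3},{"xyz":[0.037,-0.98,0.2],"rotation":[0,0,0],"grip":0.3},{"xyz":[0.037,-0.98,0.2],"rotation":[0,0,0],"grip":0.3},{"xyz":[0.037,-0.98,0.2],"rotation":[0,0,0],"grip":0.3},{"xyz":[0.037,-0.98,0.2],"rotation":[0,0,0],"grip":0.3},{"xyz":[0.037,-0.98,0.2],"rotation":[0,0,0],"grip":0.3},{"xyz":[0.037,-0.98,0.2],"rotation":[0,0,0],"grip":0.3},{"xyz":[0.037,-0.98,0.2],"rotation":[0,0,0],"grip":0.3},{"xyz":[0.037,-0.98,0.2],"rotation":[0,0,0],"grip":0.3}]}}

```text
clock: 10.5
ee_pos: [0.4602, -0.1742, 0.14]
tool_rot: [-0.013, 3.141, -0.0]
force: [0.1, 0.7, -0.1]
finger_gap: 0.0554
finger_force: 0.0
```

```bash
python3 - <<'E'
from h import *
plan(([.4612,-.2338,.12],180.8),([.4612,-.2338,.002],180.8))
im,W,c,M=shot("top"); save(im,"t2.png"); arms()
im,W,c,M=shot("wrist"); save(im,"w2.png")
E
```

```text
t 10.50 pos [ 0.4602 -0.1742  0.14  ] yaw -179.54 gap 0.0554 ff 0.0 F [ 0.1  0.7 -0.1]
 rot 1 x [-0.     0.    -0.007] | shift(total [-0.01 -2.38  0.8 ]) 3 x [-0.002 -0.795  0.266]
 rot 1 x [0. 0. 0.] | shift(total [0.   0.   4.72]) 5 x [0.    0.    0.944]
arm px [437. 247.] boss [ 0.5808 -0.3231] [0.0621 0.0375] ang 57.37 yaw(bar) -22.26 perp off -0.0326 tail 0.0204 z 0.0321 (1, 2)
arm px [409.  255.5] boss [ 0.5512 -0.2324] [0.0461 0.0474] ang 0.62 yaw(bar) -86.90 perp off -0.0349 tail 0.0119 z 0.0322 (5, 2)
```

View pics/t2.png

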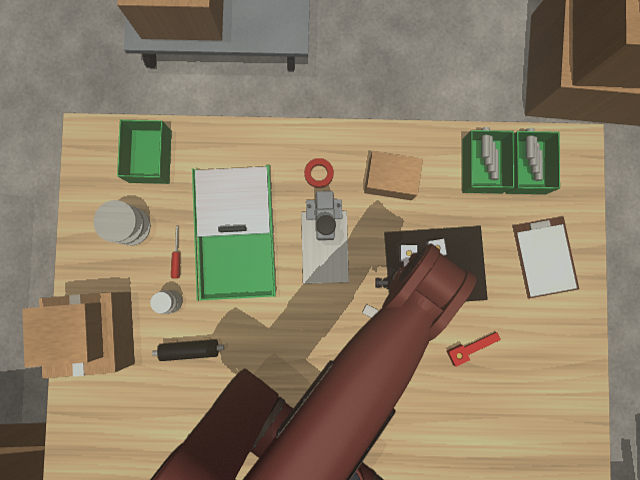

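Cover is open (handle now at (231,229)), and arm A's boss is unmoved at (408,253).

Emit:
{"op": "send_rows", "data": {"moves": [{"xyz":[0,-0.8,0.266],"rotation":[0,0,-0.007],"grip":0.3},{"xyz":[0,-0.8,0.266],"rotation":[0,0,0],"grip":0.3},{"xyz":[0,-0.79,0.266],"rotation":[0,0,0],"grip":0.3},{"xyz":[0,0,0.94],"rotation":[0,0,0],"grip":0.1},{"xyz":[0,0,0.94],"rotation":[0,0,0],"grip":0},{"xyz":[0,0,0.94],"rotation":[0,0,0],"grip":0},{"xyz":[0,0,0.94],"rotation":[0,0,0],"grip":0},{"xyz":[0,0,0.5],"rotation":[0,0,0],"grip":0},{"xyz":[0,0,0.34],"rotation":[0,0,0],"grip":0},{"xyz":[0,0,0],"rotation":[0,0,0],"grip":0}]}}

```text
clock: 11.9
ee_pos: [0.461, -0.2332, 0.0053]
tool_rot: [0.021, -3.141, -0.001]
force: [0.7, 0.5, 0.1]
finger_gap: 0.0427
finger_force: 0.0
```

Emit:
{"op": "send_rows", "data": {"moves": [{"xyz":[0,0,0],"rotation":[0,0,0],"grip":-1},{"xyz":[0,0,0],"rotation":[0,0,0],"grip":-1},{"xyz":[0,0,0],"rotation":[0,0,0],"grip":-1},{"xyz":[0,0,0],"rotation":[0,0,0],"grip":-1},{"xyz":[0,0,0],"rotation":[0,0,0],"grip":-1}], "squeeze": 100}}

```text
clock: 12.52
ee_pos: [0.4617, -0.2337, 0.0067]
tool_rot: [-0.021, 3.14, -0.002]
force: [-2.5, 0.4, 5.8]
finger_gap: 0.0231
finger_force: 99.1
```

```bash
python3 - <<'E'
from h import *
plan(([.46,-.2338,.002],180.8))
arms()
E
```

```text
t 12.53 pos [ 0.4617 -0.2337  0.0067] yaw -179.22 gap 0.0231 ff 99.1 F [-2.5  0.4  5.8]
 rot 1 x [-0.002  0.002 -0.   ] | shift(total [ 0.07 -0.    0.19]) 1 x [ 0.067 -0.002  0.189]Traceback (most recent call last):
  File "<stdin>", line 3, in <module>
  File "h.py", line 34, in arms
    vx,vy,x0,y0=cv2.fitLine(q.astype(np.float32),2,0,.001,.001).ravel()
                ~~~~~~~~~~~^^^^^^^^^^^^^^^^^^^^^^^^^^^^^^^^^^^^
cv2.error: OpenCV(4.12.0) /io/opencv/modules/imgproc/src/linefit.cpp:50: error: (-215:Assertion failed) count > 0 in function 'fitLine2D_wods'
```

Emit:
{"op": "send_rows", "data": {"moves": [{"xyz":[0,0,-0.3],"rotation":[0,0,0],"grip":-1},{"xyz":[0,0,-0.7],"rotation":[0,0,0],"grip":-1},{"xyz":[0,0,-0.8],"rotation":[0,0,0],"grip":-1},{"xyz":[0,0,-0.8],"rotation":[0,0,0],"grip":-1},{"xyz":[0,0,-0.8],"rotation":[0,0,0],"grip":-1},{"xyz":[0,0,-0.6],"rotation":[0,0,0],"grip":-1},{"xyz":[0,0,0],"rotation":[0,0,0],"grip":-1}]}}

```text
clock: 13.45
ee_pos: [0.4618, -0.2338, 0.1071]
tool_rot: [-0.022, 3.139, -0.003]
force: [0.4, -0.7, -3.0]
finger_gap: 0.0231
finger_force: 98.4
```

```bash
cat >> h.py <<'E'
def boss(lo,hi,x0,x1,y0,y1,cam="top"):
    im,W,c,M=shot(cam); X,Y,Z=W[...,0],W[...,1],W[...,2]
    m=(X>x0)&(X<x1)&(Y>y0)&(Y<y1)&(Z>lo)&(Z<hi)&(im.min(-1)>90)
    p=W[m]
    if len(p)<5: print("few",len(p)); return im
    r=cv2.minAreaRect(p[:,:2].astype(np.float32)); print("boss",len(p),np.round(r[0],4),np.round(r[1],4),"ang %.2f"%r[2],"z med %.4f range %s"%(np.median(p[:,2]),np.percentile(p[:,2],[2,98]).round(4)))
    # yellow plug
    h=cv2.cvtColor(im,cv2.COLOR_RGB2HSV); y=(X>x0)&(X<x1)&(Y>y0)&(Y<y1)&(h[...,1]>90)&(h[...,0]>15)&(h[...,0]<32)&(Z>lo-.02)
    if y.any(): print("plug",y.sum(),W[y].mean(0).round(4))
    return im
E
python3 - <<'E'
from h import *
plan(([.42,.0211,.107],180.8),([.42,.0211,.02],180.8),([.5162,.0215,.02],180.8))
im=boss(.115,.15,.525,.59,-.27,-.19)
E
```

```text
t 13.45 pos [ 0.4618 -0.2338  0.1071] yaw -179.21 gap 0.0231 ff 98.4 F [ 0.4 -0.7 -3. ]
 rot 1 x [-0.002  0.003 -0.   ] | shift(total [ 1.53 10.22  0.  ]) 11 x [0.139 0.929 0.   ]
 rot 1 x [0. 0. 0.] | shift(total [0.   0.   3.48]) 4 x [0.   0.   0.87]
 rot 1 x [0. 0. 0.] | shift(total [-3.85 -0.04  0.  ]) 4 x [-0.962 -0.009  0.   ]
boss 274 [ 0.5507 -0.2328] [0.0474 0.0501] ang 0.72 z med 0.1320 range [0.1239 0.1384]
plug 28 [ 0.5512 -0.2333  0.1287]
```

Emit:
{"op": "send_rows", "data": {"moves": [{"xyz":[0.139,0.929,0],"rotation":[0,0,0],"grip":-1},{"xyz":[0.139,0.929,0],"rotation":[0,0,0],"grip":-1},{"xyz":[0.139,0.929,0],"rotation":[0,0,0],"grip":-1},{"xyz":[0.139,0.929,0],"rotation":[0,0,0],"grip":-1},{"xyz":[0.139,0.929,0],"rotation":[0,0,0],"grip":-1},{"xyz":[0.139,0.929,0],"rotation":[0,0,0],"grip":-1},{"xyz":[0.139,0.929,0],"rotation":[0,0,0],"grip":-1},{"xyz":[0.139,0.929,0],"rotation":[0,0,0],"grip":-1},{"xyz":[0.139,0.929,0],"rotation":[0,0,0],"grip":-1},{"xyz":[0.139,0.929,0],"rotation":[0,0,0],"grip":-1},{"xyz":[0.139,0.929,0],"rotation":[0,0,0],"grip":-1},{"xyz":[0,0,0.5],"rotation":[0,0,0],"grip":-1}]}}

```text
clock: 15.0
ee_pos: [0.4194, 0.0231, 0.093]
tool_rot: [-0.025, 3.14, 0.0]
force: [0.6, 0.2, -2.1]
finger_gap: 0.023
finger_force: 98.6
```

Emit:
{"op": "send_rows", "data": {"moves": [{"xyz":[0,0,0.75],"rotation":[0,0,0],"grip":-1},{"xyz":[0,0,0.75],"rotation":[0,0,0],"grip":-1},{"xyz":[0,0,0.75],"rotation":[0,0,0],"grip":-1},{"xyz":[0,0,0.7],"rotation":[0,0,0],"grip":-1},{"xyz":[0,0,0],"rotation":[0,0,0],"grip":-1}]}}

```text
clock: 15.62
ee_pos: [0.4179, 0.0218, 0.0172]
tool_rot: [0.02, -3.138, -0.001]
force: [0.7, -0.4, -2.2]
finger_gap: 0.0227
finger_force: 98.6
```

```bash
python3 - <<'E'
from h import *
plan(([.5165,.0214,.02],180.8),([.5165,.0214,.0125],180.8))
im=boss(.036,.065,.475,.54,-.03,.06)
im=boss(.2,.25,.56,.65,-.03,.06)
E
```

```text
t 15.62 pos [0.4179 0.0218 0.0172] yaw -179.26 gap 0.0227 ff 98.6 F [ 0.7 -0.4 -2.2]
 rot 1 x [ 0.001 -0.004 -0.001] | shift(total [-3.94 -0.07 -0.11]) 5 x [-0.788 -0.015 -0.022]
 rot 1 x [0. 0. 0.] | shift(total [0.  0.  0.3]) 1 x [0.  0.  0.3]
boss 221 [0.5081 0.0229] [0.0482 0.0449] ang 1.11 z med 0.0417 range [0.0367 0.0481]
plug 21 [0.5079 0.0227 0.0389]
few 0
```

Emit:
{"op": "send_rows", "data": {"moves": [{"xyz":[-0.7,0,-0.1],"rotation":[0,0,0],"grip":-1},{"xyz":[-0.7,0,0],"rotation":[0,0,0],"grip":-1},{"xyz":[-0.7,0,0],"rotation":[0,0,0],"grip":-1},{"xyz":[-0.7,0,0],"rotation":[0,0,0],"grip":-1},{"xyz":[-0.7,-0.02,0],"rotation":[0,0,0],"grip":-1},{"xyz":[-0.44,0,0],"rotation":[0,0,0],"grip":-1},{"xyz":[0,0,0],"rotation":[0,0,0],"grip":-1}]}}

```text
clock: 16.6
ee_pos: [0.5185, 0.0225, 0.0221]
tool_rot: [-0.022, 3.141, -0.0]
force: [-0.3, 0.0, -3.1]
finger_gap: 0.0231
finger_force: 98.6
```

```bash
python3 - <<'E'
from h import *
plan(([.5161,.0214,.02],180.8),([.5161,.0214,.0127],180.8))
im,W,c,M=shot("scene"); K=c["camera_matrix"]; 
save(cv2.resize(im[200:340,250:370],(600,700)[::1],interpolation=2)[:600],"s3.png")
E
```

```text
t 16.60 pos [0.5185 0.0225 0.0221] yaw -179.21 gap 0.0231 ff 98.6 F [-0.3  0.  -3.1]
 rot 1 x [-0.     0.001 -0.   ] | shift(total [ 0.1  -0.04  0.08]) 1 x [ 0.095 -0.042  0.085]
 rot 1 x [0. 0. 0.] | shift(total [0.   0.   0.29]) 1 x [0.    0.    0.292]
```

View pics/s3.png

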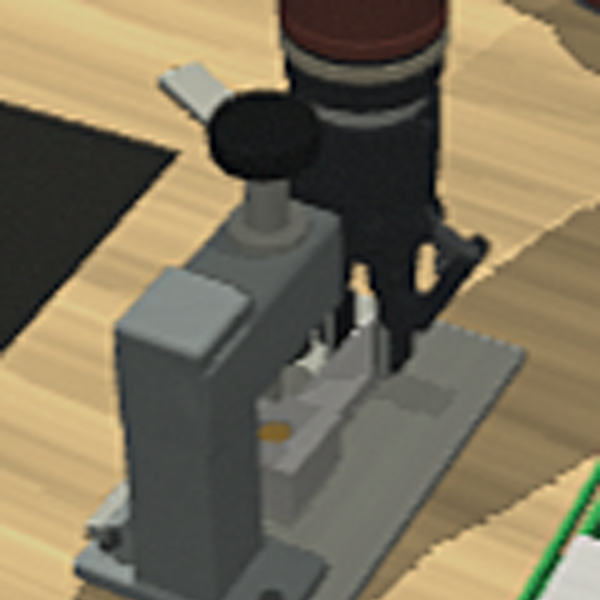

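```bash
python3 - <<'E'
from h import *
im,W,c,M=shot("scene"); K=np.array(c["camera_matrix"]);V=np.array(c["view"])
def pr(p): q=V@np.r_[p,1]; return (K@np.array([q[0],-q[1],-q[2]])/-q[2])[:2].round(1)
for n,p in dict(ramtip=(.6057,.0224,.066),tiptop=(.6057,.0224,.106),plug=(.608,.0232,.045),knobtop=(.6057,.0224,.234)).items():
    a=pr(p); print(n,a,"crop",((a-[250,200])*5).round(0))
h=cv2.cvtColor(im,cv2.COLOR_RGB2HSV); X=W; y=(abs(W[...,0]-.606)<.05)&(abs(W[...,1]-.022)<.04)&(h[...,1]>130)&(h[...,0]>12)&(h[...,0]<32)&(W[...,2]>.025)&(W[...,2]<.055)
v,u=np.nonzero(y); print("plug",y.sum(),u.mean(),v.mean(),W[y].mean(0),W[y].min(0),W[y].max(0))
k=(im.max(-1)<60)&(W[...,2]>.225)&(W[...,2]<.245)&(abs(W[...,0]-.606)<.05)&(abs(W[...,1]-.022)<.05); p=W[k]; print("knob",len(p),cv2.minAreaRect(p[:,:2].astype(np.float32)))
E
```

```text
ramtip [304.9 277.9] crop [274. 389.]
tiptop [304.4 265.5] crop [272. 328.]
plug [304.9 284.8] crop [274. 424.]
knobtop [302.8 222.1] crop [264. 110.]
plug 15 304.3333333333333 286.1333333333333 [0.61166037 0.02382402 0.04387635] [0.60351604 0.01890203 0.04097595] [0.61934722 0.03005417 0.04631459]
knob 289 ((0.5959643721580505, 0.026394668966531754), (0.04740897938609123, 0.07907535135746002), 88.42388153076172)
```

Emit:
{"op": "send_rows", "data": {"moves": [{"xyz":[0.09,-0.01,0],"rotation":[0,0,0],"grip":-1},{"xyz":[0,0,0.18],"rotation":[0,0,0],"grip":-1},{"xyz":[0,0,0.18],"rotation":[0,0,0],"grip":-1},{"xyz":[0,0,0],"rotation":[0,0,0],"grip":-1},{"xyz":[0,0,0],"rotation":[0,0,0],"grip":-1}]}}

```text
clock: 17.32
ee_pos: [0.5154, 0.0224, 0.0137]
tool_rot: [0.022, -3.141, 0.0]
force: [-8.6, 0.9, 12.4]
finger_gap: 0.023
finger_force: 100.3
```

```bash
python3 - <<'E'
from h import *
plan(([.5164,.0218,.0127],180.8))
im,W,c,M=shot("scene"); K=np.array(c["camera_matrix"]);V=np.array(c["view"])
save(cv2.resize(im[240:310,280:350],(600,600),interpolation=2),"s4.png")
E
```

```text
t 17.32 pos [0.5154 0.0224 0.0137] yaw -179.21 gap 0.0230 ff 100.3 F [-8.6  0.9 12.4]
 rot 1 x [-0. -0. -0.] | shift(total [-0.04 -0.02  0.04]) 1 x [-0.038 -0.023  0.039]
```

View pics/s4.png

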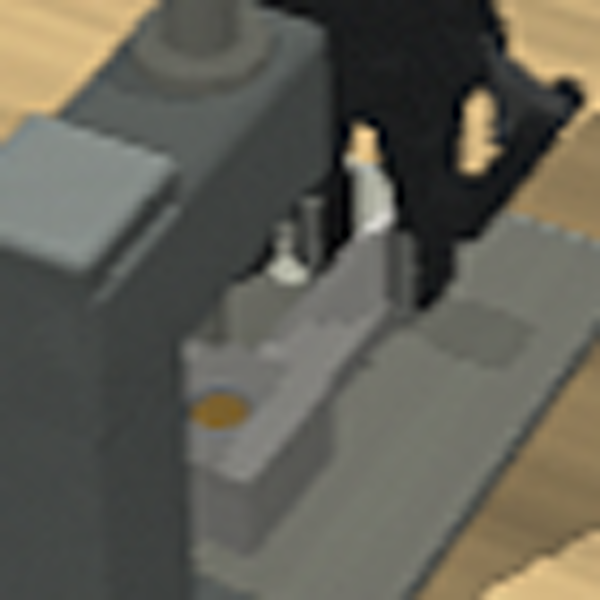

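Crop: the plug is fully visible at crop (218,410), i.e. scene px (305.4,287.8), right below the ram pin (about (305,279)). A plug exactly under the tip would project to about (305.1,287.1), so it is aligned within 2 mm. Release and retreat.

Emit:
{"op": "send_rows", "data": {"moves": [{"xyz":[0,0,-0.05],"rotation":[0,0,0],"grip":-0.2},{"xyz":[0,0,0],"rotation":[0,0,0],"grip":-0.1},{"xyz":[0,0,0],"rotation":[0,0,0],"grip":0.1},{"xyz":[0,0,0],"rotation":[0,0,0],"grip":0.1},{"xyz":[0,0,-0.8],"rotation":[0,0,0],"grip":0.1},{"xyz":[0,0,-0.98],"rotation":[0,0,0],"grip":0.1},{"xyz":[0.98,0,-0.98],"rotation":[0,0,0],"grip":0.1},{"xyz":[0.98,0,-0.98],"rotation":[0,0,0],"grip":0.1}]}}

```text
clock: 18.38
ee_pos: [0.466, 0.0217, 0.1081]
tool_rot: [0.022, -3.141, -0.0]
force: [1.0, -0.2, 0.6]
finger_gap: 0.0468
finger_force: 0.0
```

Emit:
{"op": "send_rows", "data": {"moves": [{"xyz":[0,0,-0.98],"rotation":[0,0,0],"grip":-0.4},{"xyz":[0,0,-0.98],"rotation":[0,0,0],"grip":-1},{"xyz":[0,0,-0.98],"rotation":[0,0,0],"grip":-1},{"xyz":[0,0,-0.98],"rotation":[0,0,0],"grip":-1},{"xyz":[0,0,-0.98],"rotation":[0,0,0],"grip":-1},{"xyz":[0,0,-0.98],"rotation":[0,0,0],"grip":-1},{"xyz":[0,0,-0.6],"rotation":[0,0,0],"grip":-1},{"xyz":[0,0,0],"rotation":[0,0,0],"grip":-1}]}}

```text
clock: 19.38
ee_pos: [0.4671, 0.0216, 0.2701]
tool_rot: [-0.021, 3.14, -0.0]
force: [-0.3, 0.7, -0.2]
finger_gap: -0.0002
finger_force: 0.0
```

```bash
python3 - <<'E'
from h import *
plan(([.6057,.0222,.25],180.8),([.6057,.0222,.195],180.8))
try: arms()
except Exception as e: print(e)
im,W,c,M=shot("top"); save(cv2.resize(im[190:340,270:470],(800,600)),"t5.png")
E
```

```text
t 19.38 pos [0.4671 0.0216 0.2701] yaw -179.22 gap -0.0002 ff 0.0 F [-0.3  0.7 -0.2]
 rot 1 x [-0.     0.002 -0.   ] | shift(total [-5.54 -0.05  0.81]) 6 x [-0.924 -0.009  0.134]
 rot 1 x [0. 0. 0.] | shift(total [0.  0.  2.2]) 3 x [0.    0.    0.733]
arm px [438. 266.] boss [ 0.5689 -0.3179] [0.048  0.0496] ang 8.88 yaw(bar) 9.86 perp off 0.0006 tail 0.1354 z 0.0327 (241, 2)
```

View pics/t5.png

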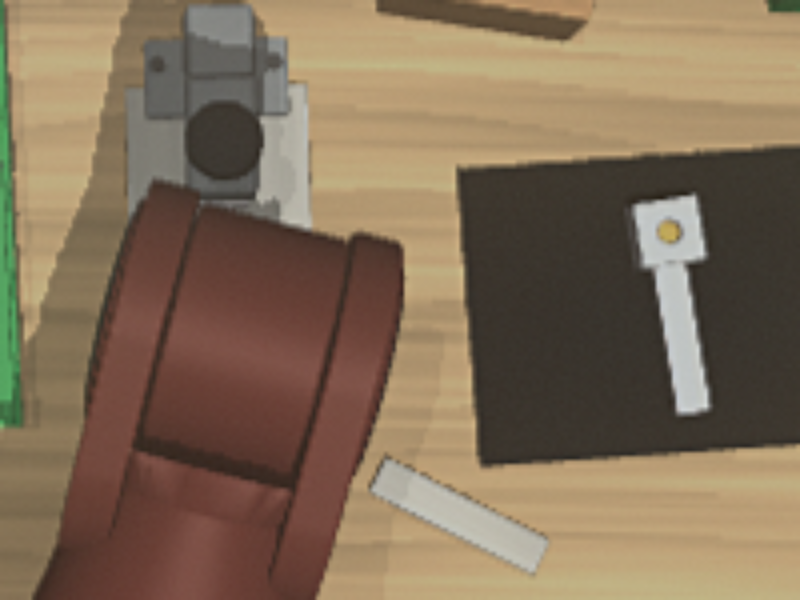

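Top crop: the arm wrist hides the bar, but the knob (225,140) is clear, and arm B is unmoved at (670,232). Now press.

Emit:
{"op": "send_rows", "data": {"moves": [{"xyz":[-0.924,0,0.05],"rotation":[0,0,0],"grip":-1},{"xyz":[-0.924,0,0.05],"rotation":[0,0,0],"grip":-1},{"xyz":[-0.924,0,0.05],"rotation":[0,0,0],"grip":-1},{"xyz":[-0.924,0,0.05],"rotation":[0,0,0],"grip":-1},{"xyz":[-0.924,0,0.05],"rotation":[0,0,0],"grip":-1},{"xyz":[-0.924,0,0.05],"rotation":[0,0,0],"grip":-1},{"xyz":[0,0,0.5],"rotation":[0,0,0],"grip":-1},{"xyz":[0,0,0.4],"rotation":[0,0,0],"grip":-1},{"xyz":[0,0,0.3],"rotation":[0,0,0],"grip":-1},{"xyz":[0,0,0.3],"rotation":[0,0,0],"grip":-1},{"xyz":[0,0,0.3],"rotation":[0,0,0],"grip":-1}]}}

```text
clock: 20.85
ee_pos: [0.6049, 0.0236, 0.2171]
tool_rot: [-0.021, 3.141, -0.0]
force: [-4.0, 0.7, 5.0]
finger_gap: 0.0003
finger_force: 2.6
```

Emit:
{"op": "send_rows", "data": {"moves": [{"xyz":[0,0,0.3],"rotation":[0,0,0],"grip":-1},{"xyz":[0,0,0.3],"rotation":[0,0,0],"grip":-1},{"xyz":[0,0,0.15],"rotation":[0,0,0],"grip":-1},{"xyz":[0,0,0],"rotation":[0,0,0],"grip":-1}]}}

```text
clock: 21.35
ee_pos: [0.6053, 0.0236, 0.2069]
tool_rot: [-0.022, 3.135, -0.003]
force: [-26.5, 2.6, 57.1]
finger_gap: -0.0002
finger_force: 28.2
```

Contact at 57 N after about 27 mm of travel: the tip sits on the rim, not on the plug. Back off and look.

Emit:
{"op": "send_rows", "data": {"moves": [{"xyz":[0,0,-0.4],"rotation":[0,0,0],"grip":-1},{"xyz":[0,0,-0.8],"rotation":[0,0,0],"grip":-1},{"xyz":[0,0,-0.9],"rotation":[0,0,0],"grip":-1},{"xyz":[0.9,0,-0.5],"rotation":[0,0,0],"grip":-1},{"xyz":[0.98,0,0],"rotation":[0,0,0],"grip":-1},{"xyz":[0.98,0,0],"rotation":[0,0,0],"grip":-1},{"xyz":[0.98,0,0],"rotation":[0,0,0],"grip":-1},{"xyz":[0.98,0,0],"rotation":[0,0,0],"grip":-1},{"xyz":[0.98,0,0],"rotation":[0,0,0],"grip":-1},{"xyz":[0.5,0,0],"rotation":[0,0,0],"grip":-1}]}}

```text
clock: 22.6
ee_pos: [0.4471, 0.0214, 0.263]
tool_rot: [-0.021, 3.14, -0.0]
force: [0.1, -0.3, 0.2]
finger_gap: 0.0
finger_force: 0.0
```

```bash
python3 - <<'E'
from h import *
plan()
im,W,c,M=shot("scene"); save(im,"s6full.png"); save(cv2.resize(im[240:310,280:350],(600,600),interpolation=cv2.INTER_NEAREST),"s6.png"); np.savez("s6.npz",im=im,W=W)
h=cv2.cvtColor(im,cv2.COLOR_RGB2HSV);y=(abs(W[...,0]-.606)<.05)&(abs(W[...,1]-.022)<.04)&(h[...,1]>110)&(h[...,0]>12)&(h[...,0]<32)&(W[...,2]>.02)&(W[...,2]<.055)
v,u=np.nonzero(y); print("plug",y.sum(),u.mean(),v.mean(),W[y].mean(0))
K=np.array(c["camera_matrix"]);V=np.array(c["view"])
def pr(p): q=V@np.r_[p,1]; return (K@np.array([q[0],-q[1],-q[2]])/-q[2])[:2]
for n,p in dict(tip=(.6057,.0224,.066),tiptop=(.6057,.0224,.106),plug=(.6057,.0224,.037),boss=(.6057,.0224,.04)).items():
    a=pr(p); print(n,a.round(1),"crop",((a-[280,240])*600/70).round(0))
# knob disc in scene
k=(im.max(-1)<70)&(W[...,2]>.226)&(W[...,2]<.242)&(abs(W[...,0]-.606)<.04)&(abs(W[...,1]-.022)<.04); p=W[k]
print("knob",len(p),cv2.minEnclosingCircle(p[:,:2].astype(np.float32)),p.mean(0))
im2,W2,_,_=shot("top"); k=(im2.max(-1)<90)&(W2[...,2]>.226)&(W2[...,2]<.245)&(abs(W2[...,0]-.606)<.04)&(abs(W2[...,1]-.022)<.04); p=W2[k]
print("knob top",len(p),cv2.minEnclosingCircle(p[:,:2].astype(np.float32)),p.mean(0))
E
```

```text
t 22.60 pos [0.4471 0.0214 0.263 ] yaw -179.22 gap 0.0000 ff 0.0 F [ 0.1 -0.3  0.2]
plug 0 nan nan [nan nan nan]
tip [304.9 277.9] crop [213. 325.]
tiptop [304.4 265.5] crop [209. 219.]
plug [305.2 286.5] crop [216. 399.]
boss [305.2 285.7] crop [216. 391.]
knob 263 ((0.6116918325424194, 0.024899521842598915), 0.025489112362265587) [0.61415652 0.02669811 0.23205983]
knob top 308 ((0.606857180595398, 0.022474391385912895), 0.025988828390836716) [0.60591588 0.02254268 0.2330066 ]<stdin>:5: RuntimeWarning: Mean of empty slice.
  ret = ret.dtype.type(ret / rcount)
  ret = um.true_divide(
```

View pics/s6.png

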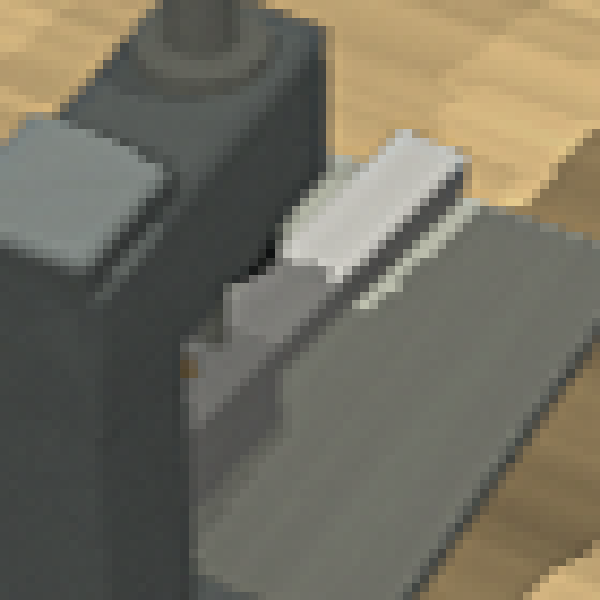

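The arm has been displaced: plug edge now at crop (190,365), moved back and to the right. I'll clear the view and re-measure.

Emit:
{"op": "send_rows", "data": {"moves": [{"xyz":[0,-0.98,0],"rotation":[0,0,0],"grip":0.1},{"xyz":[0,-0.98,0],"rotation":[0,0,0],"grip":0.1},{"xyz":[0,-0.98,0],"rotation":[0,0,0],"grip":0.1},{"xyz":[0,-0.98,0],"rotation":[0,0,0],"grip":0.1},{"xyz":[0,-0.98,0],"rotation":[0,0,0],"grip":0.1},{"xyz":[0,-0.98,0],"rotation":[0,0,0],"grip":0.1},{"xyz":[0,-0.98,0],"rotation":[0,0,0],"grip":0.1},{"xyz":[0,-0.98,0],"rotation":[0,0,0],"grip":0.1}]}}

```text
clock: 23.7
ee_pos: [0.451, -0.1758, 0.2628]
tool_rot: [-0.021, 3.141, -0.0]
force: [-0.2, 0.5, 0.8]
finger_gap: 0.0469
finger_force: 0.0
```

```bash
python3 - <<'E'
from h import *
im,W,c,M=shot("top"); save(cv2.resize(im[190:300,280:400],(654,600)),"t7.png"); np.savez("t7.npz",im=im,W=W)
X,Y,Z=W[...,0],W[...,1],W[...,2]
m=(X>.4)&(X<.57)&(abs(Y-.02)<.09)&(Z>.018)&(Z<.05); p=W[m]
print(len(p),cv2.minAreaRect(p[:,:2].astype(np.float32)),np.percentile(p[:,2],[5,50,95]))
for a in np.arange(.44,.57,.01):
    q=p[(p[:,0]>=a)&(p[:,0]<a+.01)]
    if len(q): print(a.round(2),len(q),q[:,1].min().round(4),q[:,1].max().round(4),q[:,2].mean().round(4))
E
```

```text
324 ((0.5130117535591125, 0.04063079133629799), (0.09639353305101395, 0.11863838136196136), 87.09844970703125) [0.01882264 0.0235687  0.02883727]
0.45 21 -0.0039 0.0202 0.0242
0.46 35 -0.0038 0.0205 0.024
0.47 26 -0.0039 0.0205 0.0242
0.48 24 -0.0035 0.0177 0.0236
0.49 28 -0.0065 0.018 0.0243
0.5 32 -0.0062 0.0181 0.0234
0.51 26 -0.006 0.0184 0.0243
0.52 22 -0.0059 0.0882 0.0237
0.53 32 -0.0088 0.0156 0.0237
0.54 26 -0.0085 0.0159 0.0231
0.55 24 -0.0083 0.0159 0.0226
0.56 28 -0.0083 0.0525 0.0232
```

View pics/t7.png

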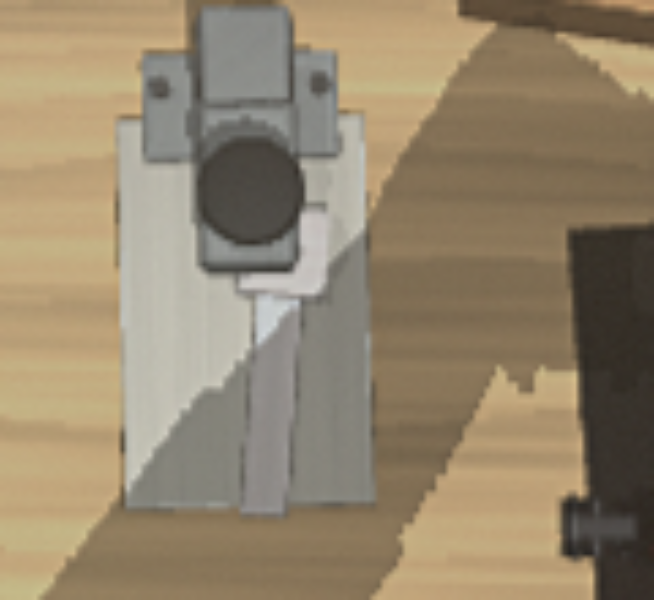

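The arm lies flat on the plate but about 20 mm to the right: bar from px (265,515) to boss (285,255) in the crop. Re-grip, pull out, measure, reinsert.

```bash
python3 - <<'E'
from h import *
z=np.load("t7.npz"); W=z["W"]; X,Y,Z=W[...,0],W[...,1],W[...,2]
m=(X>.43)&(X<.56)&(abs(Y-.006)<.0165)&(Z>.0175)&(Z<.05); p=W[m]
vx,vy,x0,y0=cv2.fitLine(p[:,:2].astype(np.float32),2,0,.001,.001).ravel(); s=vy/vx
print("yaw",np.degrees(np.arctan(s)),"y@.51",y0+s*(.51-x0),"xmin",np.percentile(p[:,0],[0,1,3]))
xm=p[:,0].min(); print("bore",xm+.1431, y0+s*(xm+.1431-x0))
plan(([.447,.006,.2],180+np.degrees(np.arctan(s))),([.507,.0056,.15],180+np.degrees(np.arctan(s))),([.507,.0056,.0135],180+np.degrees(np.arctan(s))))
E
```

```text
yaw -3.1049635 y@.51 0.005612877 xmin [0.45181432 0.45443662 0.45488298]
bore 0.5949143235252903 0.0010067035328902305
t 23.75 pos [ 0.451  -0.1781  0.2624] yaw -179.30 gap 0.0469 ff 0.0 F [-1.3 -1.4  0.3]
 rot 1 x [-0.002  0.     0.085] | shift(total [0.56 7.35 2.5 ]) 8 x [0.07  0.918 0.312]
 rot 1 x [0. 0. 0.] | shift(total [-2.4   0.11  2.  ]) 3 x [-0.799  0.038  0.667]
 rot 1 x [0. 0. 0.] | shift(total [0.   0.   5.46]) 6 x [0.   0.   0.91]
```

Emit:
{"op": "send_rows", "data": {"moves": [{"xyz":[0.07,0.92,0.312],"rotation":[0,0,0.085],"grip":0.1},{"xyz":[0.07,0.92,0.312],"rotation":[0,0,0],"grip":0.1},{"xyz":[0.07,0.92,0.312],"rotation":[0,0,0],"grip":0.1},{"xyz":[0.07,0.92,0.312],"rotation":[0,0,0],"grip":0.1},{"xyz":[0.07,0.92,0.312],"rotation":[0,0,0],"grip":0.1},{"xyz":[0.07,0.92,0.312],"rotation":[0,0,0],"grip":0.1},{"xyz":[0.07,0.92,0.312],"rotation":[0,0,0],"grip":0.1},{"xyz":[0.07,0.92,0.312],"rotation":[0,0,0],"grip":0.1},{"xyz":[-0.8,0.04,0.667],"rotation":[0,0,0],"grip":0.1},{"xyz":[-0.8,0.04,0.667],"rotation":[0,0,0],"grip":0.1},{"xyz":[-0.8,0.04,0.667],"rotation":[0,0,0],"grip":0.1},{"xyz":[0,0,0],"rotation":[0,0,0],"grip":0.1}]}}

```text
clock: 25.25
ee_pos: [0.5048, 0.01, 0.149]
tool_rot: [-0.083, -3.138, -0.001]
force: [-0.8, -0.3, -0.6]
finger_gap: 0.0472
finger_force: 0.0
```

```bash
python3 - <<'E'
from h import *
plan(([.507,.0056,.0137],176.9))
E
```

```text
t 25.25 pos [0.5048 0.01   0.149 ] yaw 176.97 gap 0.0472 ff 0.0 F [-0.8 -0.3 -0.6]
 rot 1 x [ 0.001 -0.003  0.002] | shift(total [-0.1  -0.17  5.41]) 6 x [-0.017 -0.028  0.902]
```

Emit:
{"op": "send_rows", "data": {"moves": [{"xyz":[-0.08,-0.16,0.9],"rotation":[0,0,0],"grip":0.1},{"xyz":[0,0,0.95],"rotation":[0,0,0],"grip":0.1},{"xyz":[0,0,0.95],"rotation":[0,0,0],"grip":0.1},{"xyz":[0,0,0.95],"rotation":[0,0,0],"grip":0.1},{"xyz":[0,0,0.95],"rotation":[0,0,0],"grip":0.1},{"xyz":[0,0,0.7],"rotation":[0,0,0],"grip":0.1},{"xyz":[0,0,0],"rotation":[0,0,0],"grip":-1},{"xyz":[0,0,0],"rotation":[0,0,0],"grip":-1},{"xyz":[0,0,0],"rotation":[0,0,0],"grip":-1},{"xyz":[0,0,0],"rotation":[0,0,0],"grip":-1},{"xyz":[0,0,0],"rotation":[0,0,0],"grip":-1}]}}

```text
clock: 26.62
ee_pos: [0.5068, 0.0055, 0.0161]
tool_rot: [0.083, 3.14, -0.0]
force: [0.8, 0.7, -2.0]
finger_gap: 0.0227
finger_force: 98.3
```

Emit:
{"op": "send_rows", "data": {"moves": [{"xyz":[0,0,-0.4],"rotation":[0,0,0],"grip":-1},{"xyz":[0.6,0,0],"rotation":[0,0,0],"grip":-1},{"xyz":[0.8,0,0],"rotation":[0,0,0],"grip":-1},{"xyz":[0.8,0,0],"rotation":[0,0,0],"grip":-1},{"xyz":[0.8,0,0],"rotation":[0,0,0],"grip":-1},{"xyz":[0.7,0,0],"rotation":[0,0,0],"grip":-1},{"xyz":[0,0,0],"rotation":[0,0,0],"grip":-1},{"xyz":[0,0,0],"rotation":[0,0,0],"grip":-1}]}}

```text
clock: 27.62
ee_pos: [0.415, 0.0102, 0.0264]
tool_rot: [0.084, 3.139, -0.0]
force: [0.9, -0.8, -2.0]
finger_gap: 0.0227
finger_force: 98.4
```

```bash
python3 - <<'E'
from h import *
plan(([.5161,.0215,.0225],176.9))
im=boss(.036,.065,.455,.55,-.04,.05); save(cv2.resize(im[190:300,280:400],(654,600)),"t8.png")
E
```

```text
t 27.62 pos [0.415  0.0102 0.0264] yaw 176.95 gap 0.0227 ff 98.4 F [ 0.9 -0.8 -2. ]
 rot 1 x [-0.     0.002  0.001] | shift(total [-4.01  0.67  0.15]) 5 x [-0.803  0.134  0.031]
boss 235 [0.5036 0.0055] [0.0476 0.0544] ang 86.94 z med 0.0489 range [0.0397 0.0546]
plug 20 [0.5059 0.0045 0.046 ]
```

```bash
cat >> h.py <<'E'
def bore(zt,x0,x1,y0,y1,n=4):
    for i in range(n):
        im,W,c,M=shot("top"); X,Y,Z=W[...,0],W[...,1],W[...,2]; h=cv2.cvtColor(im,cv2.COLOR_RGB2HSV)
        box=(X>x0)&(X<x1)&(Y>y0)&(Y<y1)
        y=box&(h[...,1]>70)&(h[...,0]>12)&(h[...,0]<35)&(Z>zt-.02)
        n_,lab,st,_=cv2.connectedComponentsWithStats(y.astype(np.uint8)); k=1+np.argmax(st[1:,4]); v,u=np.nonzero(lab==k)
        K=np.array(c["camera_matrix"]); uc,vc=(u.min()+u.max())/2,(v.min()+v.max())/2
        def at(uc,vc,z):
            d=M[:3,:3]@np.array([(uc-K[0,2])/K[0,0],-(vc-K[1,2])/K[1,1],-1]); return (M[:3,3]+d*(z-M[2,3])/d[2])[:2].round(4)
        b=box&(Z>zt-.007)&(Z<zt+.01); vb,ub=np.nonzero(b)
        r=cv2.minAreaRect(np.stack([ub,vb],1).astype(np.float32))
        print("plug n",len(u),at(u.mean(),v.mean(),zt-.003),at(uc,vc,zt-.003)," boss",len(ub),at(*r[0],zt),np.round(r[1],1))
E
python3 - <<'E'
from h import *
bore(.049,.47,.535,-.03,.04)
im,W,c,M=shot("top"); print(W[...,2][(abs(W[...,0]-.44)<.06)&(abs(W[...,1]-.008)<.01)].mean())
E
```

```text
plug n 24 [0.5063 0.0047] [0.5068 0.0051]  boss 250 [0.5068 0.0053] [16.1 16.2]
plug n 26 [0.5059 0.0052] [0.5068 0.0051]  boss 247 [0.5065 0.0054] [16.1 16.2]
plug n 25 [0.5055 0.0053] [0.5053 0.0051]  boss 249 [0.5064 0.0054] [16.1 16.1]
plug n 25 [0.5055 0.0053] [0.5053 0.0051]  boss 249 [0.5063 0.0054] [16.1 16.2]
0.45443131449831214
```

Emit:
{"op": "send_rows", "data": {"moves": [{"xyz":[0,0.45,0.1],"rotation":[0,0,0],"grip":-1},{"xyz":[0,0.45,0],"rotation":[0,0,0],"grip":-1},{"xyz":[-0.66,0,0],"rotation":[0,0,0],"grip":-1},{"xyz":[-0.66,0,0],"rotation":[0,0,0],"grip":-1},{"xyz":[-0.66,0,0],"rotation":[0,0,0],"grip":-1},{"xyz":[-0.66,0,0],"rotation":[0,0,0],"grip":-1},{"xyz":[-0.66,0,0],"rotation":[0,0,0],"grip":-1},{"xyz":[-0.66,0,0],"rotation":[0,0,0],"grip":-1},{"xyz":[0,0,0],"rotation":[0,0,0],"grip":-1},{"xyz":[0,0,0],"rotation":[0,0,0],"grip":-1}]}}

```text
clock: 29.18
ee_pos: [0.5135, 0.0283, 0.023]
tool_rot: [-0.082, -3.14, -0.0]
force: [0.2, 0.3, -2.7]
finger_gap: 0.0229
finger_force: 98.5
```

```bash
cat >> h.py <<'E'
def scplug(n=2):
    for i in range(n):
        im,W,c,M=shot("scene"); h=cv2.cvtColor(im,cv2.COLOR_RGB2HSV);y=(abs(W[...,0]-.606)<.05)&(abs(W[...,1]-.022)<.04)&(h[...,1]>110)&(h[...,0]>12)&(h[...,0]<32)&(W[...,2]>.02)&(W[...,2]<.055)
        v,u=np.nonzero(y); print("scene plug",y.sum(),*( (u.mean().round(2),v.mean().round(2),W[y].mean(0).round(4),u.min(),u.max(),v.min(),v.max()) if y.any() else ()))
    return im
E
python3 - <<'E'
from h import *
plan(([.5150,.0274,.0157],176.95)); scplug()
E
```

```text
t 29.18 pos [0.5135 0.0283 0.023 ] yaw 176.99 gap 0.0229 ff 98.5 F [ 0.2  0.3 -2.7]
 rot 1 x [ 0.    -0.001  0.001] | shift(total [-0.06 -0.03  0.29]) 1 x [-0.063 -0.034  0.29 ]
scene plug 18 304.89 285.78 [0.6086 0.0235 0.0425] 302 307 284 287
scene plug 17 304.88 285.76 [0.6084 0.0233 0.0422] 302 307 284 287
```

Emit:
{"op": "send_rows", "data": {"moves": [{"xyz":[-0.05,-0.03,0.1],"rotation":[0,0,0],"grip":-1},{"xyz":[0,0,0.1],"rotation":[0,0,0],"grip":-1},{"xyz":[0,0,0.1],"rotation":[0,0,0],"grip":-1},{"xyz":[0,0,0],"rotation":[0,0,0],"grip":-1},{"xyz":[0,0,0],"rotation":[0,0,0],"grip":-0.3},{"xyz":[0,0,0],"rotation":[0,0,0],"grip":0},{"xyz":[0,0,0],"rotation":[0,0,0],"grip":0.1},{"xyz":[0,0,0],"rotation":[0,0,0],"grip":0.1}]}}

```text
clock: 30.28
ee_pos: [0.5155, 0.0268, 0.0158]
tool_rot: [0.083, 3.14, 0.0]
force: [0.4, -0.4, -1.0]
finger_gap: 0.0468
finger_force: 0.0
```

```bash
python3 - <<'E'
from h import *
plan(); scplug()
E
```

```text
t 30.27 pos [0.5155 0.0268 0.0158] yaw 176.95 gap 0.0468 ff 0.0 F [ 0.4 -0.4 -1. ]
scene plug 17 304.35 287.71 [0.6098 0.0225 0.0364] 302 307 286 289
scene plug 17 304.35 287.71 [0.6094 0.0222 0.0359] 302 307 286 289
```

Emit:
{"op": "send_rows", "data": {"moves": [{"xyz":[0,0,-0.5],"rotation":[0,0,0],"grip":0.1},{"xyz":[0,0,-0.98],"rotation":[0,0,0],"grip":0.1},{"xyz":[0,0,-0.98],"rotation":[0,0,0],"grip":0.1},{"xyz":[0.7,0,-0.98],"rotation":[0,0,0],"grip":0.1},{"xyz":[0.98,0,-0.98],"rotation":[0,0,0],"grip":-1},{"xyz":[0.3,0,-0.98],"rotation":[0,0,0],"grip":-1},{"xyz":[0,0,-0.98],"rotation":[0,0,0],"grip":-1},{"xyz":[0,0,-0.98],"rotation":[0,0,0],"grip":-1},{"xyz":[0,0,-0.98],"rotation":[0,0,0],"grip":-1},{"xyz":[0,0,-0.98],"rotation":[0,0,0],"grip":-1},{"xyz":[0,0,-0.7],"rotation":[0,0,0],"grip":-1}]}}

```text
clock: 31.75
ee_pos: [0.4661, 0.0295, 0.2685]
tool_rot: [0.083, 3.139, -0.0]
force: [0.2, -0.4, -0.6]
finger_gap: -0.0001
finger_force: 0.0
```

```bash
python3 - <<'E'
from h import *
plan(([.6062,.0225,.245],176.95)); scplug()
E
```

```text
t 31.75 pos [0.4661 0.0295 0.2685] yaw 176.96 gap -0.0001 ff 0.0 F [ 0.2 -0.4 -0.6]
 rot 1 x [-0.     0.003  0.   ] | shift(total [-5.61  0.02  0.94]) 6 x [-0.935  0.003  0.157]
scene plug 16 304.19 287.69 [0.6097 0.0219 0.0361] 302 306 286 289
scene plug 17 304.35 287.71 [0.609  0.0219 0.0355] 302 307 286 289
```

Emit:
{"op": "send_rows", "data": {"moves": [{"xyz":[-0.935,0,0.1],"rotation":[0,0,0],"grip":-1},{"xyz":[-0.935,0,0.1],"rotation":[0,0,0],"grip":-1},{"xyz":[-0.935,0,0.1],"rotation":[0,0,0],"grip":-1},{"xyz":[-0.935,0,0.1],"rotation":[0,0,0],"grip":-1},{"xyz":[-0.935,0,0.1],"rotation":[0,0,0],"grip":-1},{"xyz":[-0.935,0,0.1],"rotation":[0,0,0],"grip":-1},{"xyz":[0,0,0.3],"rotation":[0,0,0],"grip":-1},{"xyz":[0,0,0.4],"rotation":[0,0,0],"grip":-1},{"xyz":[0,0,0.4],"rotation":[0,0,0],"grip":-1},{"xyz":[0,0,0.4],"rotation":[0,0,0],"grip":-1},{"xyz":[0,0,0.3],"rotation":[0,0,0],"grip":-1}]}}

```text
clock: 33.22
ee_pos: [0.6055, 0.0221, 0.2061]
tool_rot: [0.083, 3.14, 0.0]
force: [-3.0, 0.6, 6.0]
finger_gap: -0.0002
finger_force: 3.0
```

Emit:
{"op": "send_rows", "data": {"moves": [{"xyz":[0,0,0.15],"rotation":[0,0,0],"grip":-1},{"xyz":[0,0,0.1],"rotation":[0,0,0],"grip":-1},{"xyz":[0,0,0.1],"rotation":[0,0,0],"grip":-1}]}}

```text
clock: 33.6
ee_pos: [0.6055, 0.0221, 0.1986]
tool_rot: [0.083, 3.14, -0.0]
force: [-5.7, 1.4, 11.6]
finger_gap: -0.0002
finger_force: 5.8
```

Force has risen to 11.6 N (spring plus plug): the plug is being driven. Continue to the stop.

Emit:
{"op": "send_rows", "data": {"moves": [{"xyz":[0,0,0.08],"rotation":[0,0,0],"grip":-1},{"xyz":[0,0,0.06],"rotation":[0,0,0],"grip":-1},{"xyz":[0,0,0.04],"rotation":[0,0,0],"grip":-1},{"xyz":[0,0,0.04],"rotation":[0,0,0],"grip":-1},{"xyz":[0,0,0],"rotation":[0,0,0],"grip":-1}]}}

```text
clock: 34.22
ee_pos: [0.6056, 0.0221, 0.195]
tool_rot: [0.083, 3.138, -0.001]
force: [-10.8, 1.1, 22.1]
finger_gap: 0.0002
finger_force: 11.1
```

Emit:
{"op": "send_rows", "data": {"moves": [{"xyz":[0,0,-0.4],"rotation":[0,0,0],"grip":-1},{"xyz":[0,0,-0.8],"rotation":[0,0,0],"grip":-1},{"xyz":[0,0,-0.9],"rotation":[0,0,0],"grip":-1},{"xyz":[0.9,0,-0.6],"rotation":[0,0,0],"grip":-1},{"xyz":[0.98,0,0],"rotation":[0,0,0],"grip":-1},{"xyz":[0.98,0,0],"rotation":[0,0,0],"grip":-1},{"xyz":[0.98,0,0],"rotation":[0,0,0],"grip":-1},{"xyz":[0.98,0,0],"rotation":[0,0,0],"grip":0.1},{"xyz":[0.6,0,0],"rotation":[0,0,0],"grip":0.1},{"xyz":[0,0,0.9],"rotation":[0,0,0],"grip":0.1},{"xyz":[0,0,0.9],"rotation":[0,0,0],"grip":0.1},{"xyz":[0,0,0.9],"rotation":[0,0,0],"grip":0.1}]}}

```text
clock: 35.72
ee_pos: [0.4703, 0.0293, 0.1907]
tool_rot: [0.083, 3.14, 0.0]
force: [0.5, 0.4, 1.1]
finger_gap: 0.0469
finger_force: 0.0
```

```bash
python3 - <<'E'
from h import *
plan(([.48,.0285,.14],176.95),([.514,.0268,.1],176.95),([.514,.0268,.0145],176.95)); im=scplug(); save(cv2.resize(im[240:310,280:350],(600,600),interpolation=cv2.INTER_NEAREST),"s9.png")
try: arms()
except Exception as e: print(e)
E
```

```text
t 35.73 pos [0.4703 0.0293 0.1907] yaw 176.96 gap 0.0469 ff 0.0 F [0.5 0.4 1.1]
 rot 1 x [0. 0. 0.] | shift(total [-0.39 -0.01  2.03]) 3 x [-0.13  -0.004  0.676]
 rot 1 x [0. 0. 0.] | shift(total [-1.36  0.    1.6 ]) 2 x [-0.681  0.002  0.8  ]
 rot 1 x [0. 0. 0.] | shift(total [0.   0.   3.42]) 4 x [0.    0.    0.855]
scene plug 2 304.5 289.0 [0.6035 0.0186 0.0249] 304 305 289 289
scene plug 2 304.5 289.0 [0.6057 0.02   0.0274] 304 305 289 289
arm px [438. 266.] boss [ 0.5687 -0.3171] [0.0479 0.0485] ang 9.40 yaw(bar) 10.16 perp off 0.0001 tail 0.1372 z 0.0323 (233, 2)
```

The plug now shows only 2 px, deep in the bore: driven. Pick arm A up again.

Emit:
{"op": "send_rows", "data": {"moves": [{"xyz":[-0.3,0,0.8],"rotation":[0,0,0],"grip":0.1},{"xyz":[-0.7,0,0.9],"rotation":[0,0,0],"grip":0.1},{"xyz":[-0.79,0,0.9],"rotation":[0,0,0],"grip":0.1},{"xyz":[0,0,0.95],"rotation":[0,0,0],"grip":0.1},{"xyz":[0,0,0.95],"rotation":[0,0,0],"grip":0.1},{"xyz":[0,0,0.95],"rotation":[0,0,0],"grip":0.1},{"xyz":[0,0,0.95],"rotation":[0,0,0],"grip":0.1},{"xyz":[0,0,0.65],"rotation":[0,0,0],"grip":0.1},{"xyz":[0,0,0],"rotation":[0,0,0],"grip":-1},{"xyz":[0,0,0],"rotation":[0,0,0],"grip":-1},{"xyz":[0,0,0],"rotation":[0,0,0],"grip":-1},{"xyz":[0,0,0],"rotation":[0,0,0],"grip":-1}]}}

```text
clock: 37.38
ee_pos: [0.5159, 0.0267, 0.0163]
tool_rot: [0.084, 3.139, -0.0]
force: [1.3, -1.0, -0.7]
finger_gap: 0.0223
finger_force: 98.3
```

Emit:
{"op": "send_rows", "data": {"moves": [{"xyz":[0,0,-0.35],"rotation":[0,0,0],"grip":-1},{"xyz":[0.6,0,0],"rotation":[0,0,0],"grip":-1},{"xyz":[0.8,0,0],"rotation":[0,0,0],"grip":-1},{"xyz":[0.8,0,0],"rotation":[0,0,0],"grip":-1},{"xyz":[0.8,0,0],"rotation":[0,0,0],"grip":-1},{"xyz":[0.8,0,0],"rotation":[0,0,0],"grip":-1},{"xyz":[0,0,-0.8],"rotation":[0,0,0],"grip":-1},{"xyz":[0,0,-0.9],"rotation":[0,0,0],"grip":-1},{"xyz":[0,0,-0.9],"rotation":[0,0,0],"grip":-1},{"xyz":[0,0,-0.9],"rotation":[0,0,0],"grip":-1},{"xyz":[0,0,0],"rotation":[0,0,0],"grip":-1}]}}

```text
clock: 38.75
ee_pos: [0.4218, 0.0316, 0.114]
tool_rot: [0.083, 3.137, -0.001]
force: [0.2, 0.2, -1.9]
finger_gap: 0.0229
finger_force: 98.7
```

```bash
python3 - <<'E'
from h import *
s=read_state(); z=s["ee_pos"][2]
plan(); im=boss(z+.015,z+.05,.46,.55,-.03,.08)
# case
O=np.array([.5051,.2876]);a=np.radians(4.2);C=np.array([[np.cos(a),-np.sin(a)],[np.sin(a),np.cos(a)]])
for y in(.048,-.048):
    b=O+C@[.06,y]; t=O+C@[.06-.09,y]; print("bore",b,"tcp(90mm)",t)
E
```

```text
t 38.75 pos [0.4218 0.0316 0.114 ] yaw 176.96 gap 0.0229 ff 98.7 F [ 0.2  0.2 -1.9]
boss 262 [0.5139 0.0271] [0.0476 0.0475] ang 0.26 z med 0.1364 range [0.1308 0.1416]
plug 24 [0.5131 0.0265 0.1236]
bore [0.56142344 0.33986539] tcp(90mm) [0.47166513 0.33327395]
bore [0.5684543 0.2441232] tcp(90mm) [0.478696   0.23753176]
```

```bash
python3 - <<'E'
from h import *
plan(([.4695,.3331,.114],184.2),([.4695,.3331,.02],184.2))
E
```

```text
t 38.80 pos [0.421  0.0318 0.1126] yaw 176.96 gap 0.0227 ff 98.7 F [-0.8  0.1 -2. ]
 rot 1 x [-0.     0.002 -0.161] | shift(total [-2.82 11.88 -0.06]) 13 x [-0.217  0.914 -0.004]
 rot 1 x [0. 0. 0.] | shift(total [0.   0.   3.76]) 4 x [0.   0.   0.94]
```

Emit:
{"op": "send_rows", "data": {"moves": [{"xyz":[0,0,0],"rotation":[0,0,-0.161],"grip":-1},{"xyz":[-0.26,0.98,0],"rotation":[0,0,0],"grip":-1},{"xyz":[-0.26,0.98,0],"rotation":[0,0,0],"grip":-1},{"xyz":[-0.26,0.98,0],"rotation":[0,0,0],"grip":-1},{"xyz":[-0.26,0.98,0],"rotation":[0,0,0],"grip":-1},{"xyz":[-0.26,0.98,0],"rotation":[0,0,0],"grip":-1},{"xyz":[-0.26,0.98,0],"rotation":[0,0,0],"grip":-1},{"xyz":[-0.26,0.98,0],"rotation":[0,0,0],"grip":-1},{"xyz":[-0.26,0.98,0],"rotation":[0,0,0],"grip":-1},{"xyz":[-0.26,0.98,0],"rotation":[0,0,0],"grip":-1},{"xyz":[-0.26,0.98,0],"rotation":[0,0,0],"grip":-1},{"xyz":[-0.22,0.98,0],"rotation":[0,0,0],"grip":-1}]}}

```text
clock: 40.3
ee_pos: [0.4704, 0.3064, 0.1104]
tool_rot: [0.115, -3.138, 0.001]
force: [-0.6, -0.5, -1.4]
finger_gap: 0.023
finger_force: 98.7
```

Emit:
{"op": "send_rows", "data": {"moves": [{"xyz":[0,0.98,0],"rotation":[0,0,0],"grip":-1},{"xyz":[0,0.12,0],"rotation":[0,0,0],"grip":-1},{"xyz":[0,0,0],"rotation":[0,0,0],"grip":-1},{"xyz":[0,0,0],"rotation":[0,0,0],"grip":-1}]}}

```text
clock: 40.8
ee_pos: [0.469, 0.3325, 0.1117]
tool_rot: [0.114, -3.139, 0.001]
force: [-0.0, -0.9, -2.8]
finger_gap: 0.0224
finger_force: 98.7
```

```bash
python3 - <<'E'
from h import *
s=read_state(); z=s["ee_pos"][2]
plan(([.4695,.3331,.02],184.2)); im=boss(z+.01,z+.05,.52,.6,.29,.39)
save(cv2.resize(im[150:310,180:360],(675,600)),"t10.png")
E
```

```text
t 40.80 pos [0.469  0.3325 0.1117] yaw -175.84 gap 0.0224 ff 98.7 F [-0.  -0.9 -2.8]
 rot 1 x [-0.    -0.001 -0.001] | shift(total [-0.02  0.02  3.67]) 4 x [-0.005  0.006  0.917]
boss 286 [0.553  0.3388] [0.0643 0.0485] ang 2.46 z med 0.1337 range [0.126  0.1389]
plug 30 [0.5495 0.3302 0.2571]
```

View pics/t10.png

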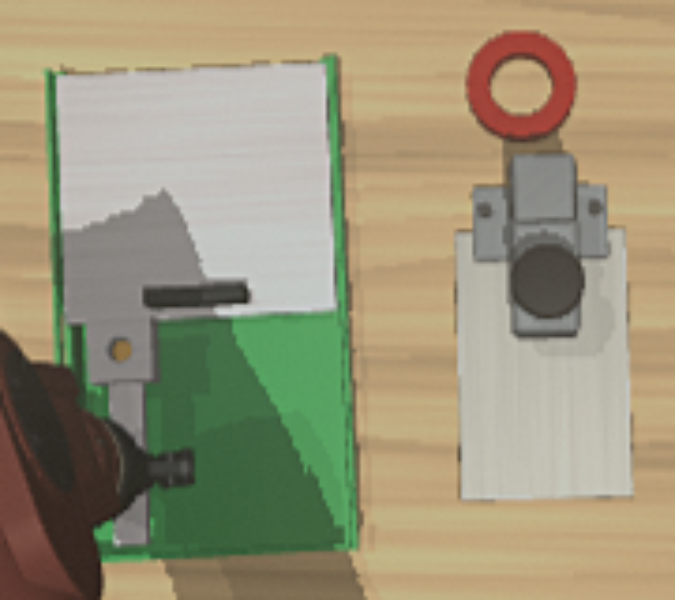

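The arm hangs in the left half of the compartment: boss at crop (122,348), clear of the cover edge at about y=320, with the tail inside the front wall. Lower it.

Emit:
{"op": "send_rows", "data": {"moves": [{"xyz":[0.08,0,0.8],"rotation":[0,0,0],"grip":-1},{"xyz":[0,0,0.8],"rotation":[0,0,0],"grip":-1},{"xyz":[0,0,0.8],"rotation":[0,0,0],"grip":-1},{"xyz":[0,0,0.6],"rotation":[0,0,0],"grip":-1},{"xyz":[0,0,0.5],"rotation":[0,0,0],"grip":-1},{"xyz":[0,0,0.35],"rotation":[0,0,0],"grip":-1},{"xyz":[0,0,0.1],"rotation":[0,0,0],"grip":-1},{"xyz":[0,0,0],"rotation":[0,0,0],"grip":-1}]}}

```text
clock: 41.85
ee_pos: [0.4673, 0.3332, 0.0136]
tool_rot: [-0.115, 3.139, 0.0]
force: [0.1, 0.4, -1.8]
finger_gap: 0.0229
finger_force: 98.8
```

Emit:
{"op": "send_rows", "data": {"moves": [{"xyz":[0,0,0.08],"rotation":[0,0,0],"grip":-1},{"xyz":[0,0,0.03],"rotation":[0,0,0],"grip":-1},{"xyz":[0,0,0],"rotation":[0,0,0],"grip":-0.3},{"xyz":[0,0,0],"rotation":[0,0,0],"grip":0},{"xyz":[0,0,0],"rotation":[0,0,0],"grip":0},{"xyz":[0,0,-0.6],"rotation":[0,0,0],"grip":0},{"xyz":[0,0,-0.98],"rotation":[0,0,0],"grip":0},{"xyz":[0,0,-0.98],"rotation":[0,0,0],"grip":0},{"xyz":[0,0,-0.98],"rotation":[0,0,0],"grip":0},{"xyz":[0,0,-0.98],"rotation":[0,0,0],"grip":0},{"xyz":[0,0,-0.98],"rotation":[0,0,0],"grip":0},{"xyz":[0,0,-0.98],"rotation":[0,0,0],"grip":0}]}}

```text
clock: 43.35
ee_pos: [0.4672, 0.3332, 0.1747]
tool_rot: [-0.115, 3.138, 0.001]
force: [0.8, 1.0, 0.6]
finger_gap: 0.0431
finger_force: 0.0
```

```bash
python3 - <<'E'
from h import *
im=boss(.025,.045,.51,.585,.3,.38); arms()
# arm B grasp: bore - 90mm along yaw ~9.9
b=np.array([.5689,-.3177]);a=np.radians(9.9);d=np.array([np.cos(a),np.sin(a)]);g=b-.09*d; print(g)
plan(([.45,.1,.18],180),([*g,.12],189.9),([*g,.0055],189.9))
E
```

```text
boss 228 [0.5594 0.3399] [0.0481 0.0478] ang 2.68 z med 0.0342 range [0.0283 0.041 ]
plug 35 [0.5388 0.3323 0.3204]
arm px [438. 266.] boss [ 0.569  -0.3182] [0.0477 0.049 ] ang 9.00 yaw(bar) 10.37 perp off 0.0018 tail 0.1375 z 0.0321 (234, 2)
[ 0.48024016 -0.33317362]
t 43.45 pos [0.4686 0.3338 0.1767] yaw -175.80 gap 0.0424 ff 0.0 F [ 0.9 -0.2  0.7]
 rot 1 x [0.003 0.007 0.093] | shift(total [ 0.74 -9.35 -0.13]) 10 x [ 0.074 -0.935 -0.013]
 rot 2 x [ 0.    0.   -0.11] | shift(total [  1.79 -17.28   2.4 ]) 18 x [ 0.099 -0.96   0.133]
 rot 1 x [0. 0. 0.] | shift(total [0.   0.   4.58]) 5 x [0.    0.    0.916]
```

Emit:
{"op": "send_rows", "data": {"moves": [{"xyz":[0,0,0],"rotation":[0,0,-0.127],"grip":0.3},{"xyz":[0.153,-0.976,0],"rotation":[0,0,0],"grip":0.3},{"xyz":[0.153,-0.976,0],"rotation":[0,0,0],"grip":0.3},{"xyz":[0.153,-0.976,0],"rotation":[0,0,0],"grip":0.3},{"xyz":[0.153,-0.976,0],"rotation":[0,0,0],"grip":0.3},{"xyz":[0.153,-0.976,0],"rotation":[0,0,0],"grip":0.3},{"xyz":[0.153,-0.976,0],"rotation":[0,0,0],"grip":0.3},{"xyz":[0.153,-0.976,0],"rotation":[0,0,0],"grip":0.3},{"xyz":[0.153,-0.976,0],"rotation":[0,0,0],"grip":0.3},{"xyz":[0.153,-0.976,0],"rotation":[0,0,0],"grip":0.3},{"xyz":[0.153,-0.976,0],"rotation":[0,0,0],"grip":0.3},{"xyz":[0.153,-0.976,0],"rotation":[0,0,0],"grip":0.3}]}}

```text
clock: 44.95
ee_pos: [0.4716, 0.0607, 0.1723]
tool_rot: [0.272, -3.13, -0.0]
force: [0.5, 0.3, -0.6]
finger_gap: 0.0557
finger_force: 0.0
```

Emit:
{"op": "send_rows", "data": {"moves": [{"xyz":[0.153,-0.976,0.1],"rotation":[0,0,0],"grip":0.3},{"xyz":[0.153,-0.976,0.1],"rotation":[0,0,0],"grip":0.3},{"xyz":[0.153,-0.976,0.1],"rotation":[0,0,0],"grip":0.3},{"xyz":[0.153,-0.976,0.1],"rotation":[0,0,0],"grip":0.3},{"xyz":[0.153,-0.976,0.1],"rotation":[0,0,0],"grip":0.3},{"xyz":[0.153,-0.976,0.1],"rotation":[0,0,0],"grip":0.3},{"xyz":[0.153,-0.976,0.1],"rotation":[0,0,0],"grip":0.3},{"xyz":[0.153,-0.976,0.1],"rotation":[0,0,0],"grip":0.3},{"xyz":[0.153,-0.976,0.1],"rotation":[0,0,0],"grip":0.3},{"xyz":[0.153,-0.976,0.1],"rotation":[0,0,0],"grip":0.3},{"xyz":[0.153,-0.976,0.1],"rotation":[0,0,0],"grip":0.3},{"xyz":[0,0,0],"rotation":[0,0,0],"grip":0.3}]}}

```text
clock: 46.45
ee_pos: [0.4762, -0.2112, 0.1444]
tool_rot: [0.268, -3.13, -0.001]
force: [0.4, 0.9, -0.4]
finger_gap: 0.0554
finger_force: 0.0
```

```bash
python3 - <<'E'
from h import *
im=boss(.025,.045,.52,.61,-.37,-.27)
plan(([.4802,-.3332,.12],189.9),([.4802,-.3332,.0055],189.9))
E
```

```text
boss 71 [ 0.5864 -0.3135] [0.0179 0.0498] ang 21.71 z med 0.0322 range [0.0254 0.0379]
plug 1 [ 0.596  -0.3152  0.0082]
t 46.50 pos [ 0.4763 -0.2102  0.1446] yaw -170.15 gap 0.0552 ff 0.0 F [-0.2 -0.5  0.5]
 rot 1 x [ 0.001 -0.001 -0.001] | shift(total [ 0.69 -4.87  0.98]) 5 x [ 0.138 -0.975  0.197]
 rot 1 x [0. 0. 0.] | shift(total [0.   0.   4.58]) 5 x [0.    0.    0.916]
```

Emit:
{"op": "send_rows", "data": {"moves": [{"xyz":[0.138,-0.975,0.197],"rotation":[0,0,0],"grip":0.3},{"xyz":[0.138,-0.975,0.197],"rotation":[0,0,0],"grip":0.3},{"xyz":[0.138,-0.975,0.197],"rotation":[0,0,0],"grip":0.3},{"xyz":[0.138,-0.975,0.197],"rotation":[0,0,0],"grip":0.3},{"xyz":[0.138,-0.975,0.197],"rotation":[0,0,0],"grip":0.3},{"xyz":[0,0,0.6],"rotation":[0,0,0],"grip":0.1},{"xyz":[0,0,0.9],"rotation":[0,0,0],"grip":0.1},{"xyz":[0,0,0.9],"rotation":[0,0,0],"grip":0.1},{"xyz":[0,0,0.9],"rotation":[0,0,0],"grip":0.1},{"xyz":[0,0,0.7],"rotation":[0,0,0],"grip":0.1},{"xyz":[0,0,0.45],"rotation":[0,0,0],"grip":0.1},{"xyz":[0,0,0.12],"rotation":[0,0,0],"grip":0.1}]}}

```text
clock: 48.0
ee_pos: [0.4804, -0.3327, 0.0054]
tool_rot: [0.272, -3.129, -0.001]
force: [0.4, -0.9, 0.5]
finger_gap: 0.0471
finger_force: 0.0
```

Emit:
{"op": "send_rows", "data": {"moves": [{"xyz":[0,0,0],"rotation":[0,0,0],"grip":-1},{"xyz":[0,0,0],"rotation":[0,0,0],"grip":-1},{"xyz":[0,0,0],"rotation":[0,0,0],"grip":-1},{"xyz":[0,0,0],"rotation":[0,0,0],"grip":-1},{"xyz":[0,0,0],"rotation":[0,0,0],"grip":-1}]}}

```text
clock: 48.62
ee_pos: [0.4811, -0.3337, 0.0072]
tool_rot: [-0.271, 3.129, -0.002]
force: [-1.0, 1.1, 6.5]
finger_gap: 0.023
finger_force: 99.0
```

Emit:
{"op": "send_rows", "data": {"moves": [{"xyz":[0,0,-0.3],"rotation":[0,0,0],"grip":-1},{"xyz":[0,0,-0.7],"rotation":[0,0,0],"grip":-1},{"xyz":[0,0,-0.8],"rotation":[0,0,0],"grip":-1},{"xyz":[0,0,-0.8],"rotation":[0,0,0],"grip":-1},{"xyz":[0,0,-0.8],"rotation":[0,0,0],"grip":-1},{"xyz":[0,0,-0.6],"rotation":[0,0,0],"grip":-1},{"xyz":[0,0,0],"rotation":[0,0,0],"grip":-1}]}}

```text
clock: 49.5
ee_pos: [0.4813, -0.3339, 0.1077]
tool_rot: [-0.271, 3.128, -0.003]
force: [0.4, 0.4, -2.2]
finger_gap: 0.0226
finger_force: 98.4
```

```bash
python3 - <<'E'
from h import *
plan(([.42,.022,.107],180.8))
im=boss(.115,.15,.53,.61,-.37,-.27)
E
```

```text
t 49.50 pos [ 0.4813 -0.3339  0.1077] yaw -170.08 gap 0.0226 ff 98.4 F [ 0.4  0.4 -2.2]
 rot 1 x [-0.002  0.002  0.203] | shift(total [ 2.25 14.27  0.03]) 15 x [0.15  0.951 0.002]
boss 287 [ 0.5619 -0.3195] [0.0622 0.0487] ang 9.85 z med 0.1318 range [0.1158 0.1377]
plug 37 [ 0.5612 -0.3225  0.2269]
```

Arm B is lifted. Carry it to the front of the press.

Emit:
{"op": "send_rows", "data": {"moves": [{"xyz":[0,0,0],"rotation":[0,0,0.203],"grip":-1},{"xyz":[0.157,0.98,0],"rotation":[0,0,0],"grip":-1},{"xyz":[0.157,0.98,0],"rotation":[0,0,0],"grip":-1},{"xyz":[0.157,0.98,0],"rotation":[0,0,0],"grip":-1},{"xyz":[0.157,0.98,0],"rotation":[0,0,0],"grip":-1},{"xyz":[0.157,0.98,0],"rotation":[0,0,0],"grip":-1},{"xyz":[0.157,0.98,0],"rotation":[0,0,0],"grip":-1},{"xyz":[0.157,0.98,0],"rotation":[0,0,0],"grip":-1},{"xyz":[0.157,0.98,0],"rotation":[0,0,0],"grip":-1},{"xyz":[0.157,0.98,0],"rotation":[0,0,0],"grip":-1},{"xyz":[0.157,0.98,0],"rotation":[0,0,0],"grip":-1},{"xyz":[0.157,0.98,0],"rotation":[0,0,0],"grip":-1}]}}

```text
clock: 51.05
ee_pos: [0.433, -0.0633, 0.1051]
tool_rot: [0.021, -3.14, -0.001]
force: [0.4, -0.2, -1.5]
finger_gap: 0.0231
finger_force: 98.5
```

Emit:
{"op": "send_rows", "data": {"moves": [{"xyz":[0.157,0.98,0],"rotation":[0,0,0],"grip":-1},{"xyz":[0.157,0.98,0],"rotation":[0,0,0],"grip":-1},{"xyz":[0.157,0.98,0],"rotation":[0,0,0],"grip":-1},{"xyz":[0,0.5,0.3],"rotation":[0,0,0],"grip":-1},{"xyz":[0,0,0.8],"rotation":[0,0,0],"grip":-1},{"xyz":[0,0,0.8],"rotation":[0,0,0],"grip":-1},{"xyz":[0,0,0.8],"rotation":[0,0,0],"grip":-1},{"xyz":[0,0,0.55],"rotation":[0,0,0],"grip":-1},{"xyz":[0,0,0],"rotation":[0,0,0],"grip":-1},{"xyz":[0,0,0],"rotation":[0,0,0],"grip":-1}]}}

```text
clock: 52.3
ee_pos: [0.4212, 0.0214, 0.0254]
tool_rot: [-0.021, 3.141, -0.0]
force: [0.5, -1.3, -1.6]
finger_gap: 0.0233
finger_force: 98.6
```

```bash
python3 - <<'E'
from h import *
plan(); z=read_state()["ee_pos"][2]
bore(z+.0235,.46,.54,-.03,.07,2); boss(z+.012,z+.05,.46,.54,-.03,.07)
E
```

```text
t 52.30 pos [0.4212 0.0214 0.0254] yaw -179.22 gap 0.0233 ff 98.6 F [ 0.5 -1.3 -1.6]
plug n 25 [0.5101 0.0219] [0.5094 0.023 ]  boss 258 [0.5108 0.0231] [16. 15.]
plug n 24 [0.5103 0.0222] [0.5094 0.023 ]  boss 258 [0.5108 0.0231] [16. 15.]
boss 236 [0.508 0.023] [0.0534 0.0447] ang 1.14 z med 0.0496 range [0.0427 0.0558]
plug 23 [0.5084 0.0197 0.0654]
```

Emit:
{"op": "send_rows", "data": {"moves": [{"xyz":[-0.64,-0.02,0.1],"rotation":[0,0,0],"grip":-1},{"xyz":[-0.64,-0.01,0],"rotation":[0,0,0],"grip":-1},{"xyz":[-0.64,-0.01,0],"rotation":[0,0,0],"grip":-1},{"xyz":[-0.64,-0.01,0],"rotation":[0,0,0],"grip":-1},{"xyz":[-0.64,-0.01,0],"rotation":[0,0,0],"grip":-1},{"xyz":[-0.63,-0.01,0],"rotation":[0,0,0],"grip":-1},{"xyz":[0,0,0],"rotation":[0,0,0],"grip":-1},{"xyz":[0,0,0],"rotation":[0,0,0],"grip":-1}]}}

```text
clock: 53.45
ee_pos: [0.5161, 0.0212, 0.0225]
tool_rot: [0.022, -3.141, -0.0]
force: [-0.6, -0.2, -2.2]
finger_gap: 0.023
finger_force: 98.5
```

```bash
python3 - <<'E'
from h import *
plan(([.5170,.0210,.0155],180.8)); scplug()
E
```

```text
t 53.45 pos [0.5161 0.0212 0.0225] yaw -179.21 gap 0.0230 ff 98.5 F [-0.6 -0.2 -2.2]
 rot 1 x [ 0.    -0.001 -0.   ] | shift(total [-0.03 -0.01  0.28]) 1 x [-0.034 -0.008  0.279]
scene plug 16 304.5 285.12 [0.6069 0.0213 0.0423] 302 307 284 286
scene plug 16 304.75 285.12 [0.6076 0.0225 0.0434] 302 307 284 286
```

Emit:
{"op": "send_rows", "data": {"moves": [{"xyz":[-0.035,0,0.1],"rotation":[0,0,0],"grip":-1},{"xyz":[0,0,0.1],"rotation":[0,0,0],"grip":-1},{"xyz":[0,0,0.1],"rotation":[0,0,0],"grip":-1},{"xyz":[0,0,0],"rotation":[0,0,0],"grip":-1},{"xyz":[0,0,0],"rotation":[0,0,0],"grip":-0.3},{"xyz":[0,0,0],"rotation":[0,0,0],"grip":0},{"xyz":[0,0,0],"rotation":[0,0,0],"grip":0.1},{"xyz":[0,0,0],"rotation":[0,0,0],"grip":0.1}]}}

```text
clock: 54.55
ee_pos: [0.5176, 0.0211, 0.015]
tool_rot: [-0.021, 3.141, 0.0]
force: [-0.7, 0.2, 0.4]
finger_gap: 0.0471
finger_force: 0.0
```

Emit:
{"op": "send_rows", "data": {"moves": [{"xyz":[0,0,-0.5],"rotation":[0,0,0],"grip":0.1},{"xyz":[0,0,-0.98],"rotation":[0,0,0],"grip":0.1},{"xyz":[0,0,-0.98],"rotation":[0,0,0],"grip":0.1},{"xyz":[0.7,0,-0.98],"rotation":[0,0,0],"grip":0.1},{"xyz":[0.98,0,-0.98],"rotation":[0,0,0],"grip":-1},{"xyz":[0.3,0,-0.98],"rotation":[0,0,0],"grip":-1},{"xyz":[0,0,-0.98],"rotation":[0,0,0],"grip":-1},{"xyz":[0,0,-0.98],"rotation":[0,0,0],"grip":-1},{"xyz":[0,0,-0.98],"rotation":[0,0,0],"grip":-1},{"xyz":[0,0,-0.98],"rotation":[0,0,0],"grip":-1},{"xyz":[0,0,-0.7],"rotation":[0,0,0],"grip":-1}]}}

```text
clock: 55.92
ee_pos: [0.4681, 0.0204, 0.2676]
tool_rot: [-0.021, 3.14, -0.001]
force: [-0.3, 0.1, -0.7]
finger_gap: 0.0001
finger_force: 0.0
```

```bash
python3 - <<'E'
from h import *
plan(([.6060,.0224,.245],180.8)); scplug()
E
```

```text
t 55.92 pos [0.4681 0.0204 0.2676] yaw -179.22 gap 0.0001 ff 0.0 F [-0.3  0.1 -0.7]
 rot 1 x [-0.001  0.003 -0.   ] | shift(total [-5.51  0.    0.9 ]) 6 x [-0.919  0.001  0.151]
scene plug 18 304.5 287.67 [0.6095 0.0227 0.0364] 302 307 286 289
scene plug 18 304.5 287.67 [0.6094 0.0226 0.0363] 302 307 286 289
```

Plug px (304.5,287.7) matches the successful placement. Press.

Emit:
{"op": "send_rows", "data": {"moves": [{"xyz":[-0.92,0,0.1],"rotation":[0,0,0],"grip":-1},{"xyz":[-0.92,0,0.1],"rotation":[0,0,0],"grip":-1},{"xyz":[-0.92,0,0.1],"rotation":[0,0,0],"grip":-1},{"xyz":[-0.92,0,0.1],"rotation":[0,0,0],"grip":-1},{"xyz":[-0.92,0,0.1],"rotation":[0,0,0],"grip":-1},{"xyz":[-0.92,0,0.1],"rotation":[0,0,0],"grip":-1},{"xyz":[0,0,0.3],"rotation":[0,0,0],"grip":-1},{"xyz":[0,0,0.4],"rotation":[0,0,0],"grip":-1},{"xyz":[0,0,0.4],"rotation":[0,0,0],"grip":-1},{"xyz":[0,0,0.4],"rotation":[0,0,0],"grip":-1},{"xyz":[0,0,0.3],"rotation":[0,0,0],"grip":-1}]}}

```text
clock: 57.4
ee_pos: [0.6055, 0.0224, 0.2053]
tool_rot: [-0.021, 3.141, 0.0]
force: [-2.0, -0.1, 6.4]
finger_gap: -0.0002
finger_force: 3.0
```

Emit:
{"op": "send_rows", "data": {"moves": [{"xyz":[0,0,0.15],"rotation":[0,0,0],"grip":-1},{"xyz":[0,0,0.1],"rotation":[0,0,0],"grip":-1},{"xyz":[0,0,0.1],"rotation":[0,0,0],"grip":-1}]}}

```text
clock: 57.78
ee_pos: [0.6055, 0.0224, 0.1978]
tool_rot: [-0.022, 3.141, -0.0]
force: [-4.4, 0.6, 12.1]
finger_gap: -0.0001
finger_force: 5.8
```

Emit:
{"op": "send_rows", "data": {"moves": [{"xyz":[0,0,0.07],"rotation":[0,0,0],"grip":-1},{"xyz":[0,0,0.05],"rotation":[0,0,0],"grip":-1},{"xyz":[0,0,0.04],"rotation":[0,0,0],"grip":-1},{"xyz":[0,0,0.03],"rotation":[0,0,0],"grip":-1},{"xyz":[0,0,0],"rotation":[0,0,0],"grip":-1}]}}

```text
clock: 58.4
ee_pos: [0.6056, 0.0224, 0.195]
tool_rot: [-0.022, 3.139, -0.001]
force: [-9.5, 1.3, 22.1]
finger_gap: 0.0001
finger_force: 11.3
```

Emit:
{"op": "send_rows", "data": {"moves": [{"xyz":[0,0,-0.4],"rotation":[0,0,0],"grip":-1},{"xyz":[0,0,-0.8],"rotation":[0,0,0],"grip":-1},{"xyz":[0,0,-0.9],"rotation":[0,0,0],"grip":-1},{"xyz":[0.9,0,-0.6],"rotation":[0,0,0],"grip":-1},{"xyz":[0.98,0,0],"rotation":[0,0,0],"grip":-1},{"xyz":[0.98,0,0],"rotation":[0,0,0],"grip":-1},{"xyz":[0.98,0,0],"rotation":[0,0,0],"grip":-1},{"xyz":[0.98,0,0],"rotation":[0,0,0],"grip":0.1},{"xyz":[0.6,0,0],"rotation":[0,0,0],"grip":0.1},{"xyz":[0,0,0.9],"rotation":[0,0,0],"grip":0.1},{"xyz":[0,0,0.9],"rotation":[0,0,0],"grip":0.1},{"xyz":[0,0,0.9],"rotation":[0,0,0],"grip":0.1}]}}

```text
clock: 59.9
ee_pos: [0.47, 0.0205, 0.1906]
tool_rot: [-0.021, 3.141, 0.0]
force: [-0.4, -0.5, -0.5]
finger_gap: 0.0468
finger_force: 0.0
```

```bash
python3 - <<'E'
from h import *
plan(([.5165,.0209,.1],180.8),([.5165,.0209,.0145],180.8)); scplug()
boss(.025,.045,.51,.585,.3,.38)
E
```

```text
t 59.90 pos [0.47   0.0205 0.1906] yaw -179.22 gap 0.0468 ff 0.0 F [-0.4 -0.5 -0.5]
 rot 1 x [ 0.  0. -0.] | shift(total [-1.86 -0.01  3.62]) 4 x [-0.465 -0.003  0.906]
 rot 1 x [0. 0. 0.] | shift(total [0.   0.   3.42]) 4 x [0.    0.    0.855]
scene plug 3 305.0 289.0 [0.6029 0.0198 0.0251] 304 306 289 289
scene plug 2 305.5 289.0 [0.6041 0.022  0.0271] 305 306 289 289
boss 236 [0.5595 0.3393] [0.0484 0.0486] ang 4.16 z med 0.0344 range [0.0283 0.0411]
plug 18 [0.559  0.3411 0.0216]
```

Both plugs are driven (A's plug is 13 mm below the rim). Fetch arm B.

Emit:
{"op": "send_rows", "data": {"moves": [{"xyz":[-0.3,0,0.8],"rotation":[0,0,0],"grip":0.1},{"xyz":[-0.75,0,0.9],"rotation":[0,0,0],"grip":0.1},{"xyz":[-0.82,0,0.9],"rotation":[0,0,0],"grip":0.1},{"xyz":[0,0,0.95],"rotation":[0,0,0],"grip":0.1},{"xyz":[0,0,0.95],"rotation":[0,0,0],"grip":0.1},{"xyz":[0,0,0.95],"rotation":[0,0,0],"grip":0.1},{"xyz":[0,0,0.95],"rotation":[0,0,0],"grip":0.1},{"xyz":[0,0,0.65],"rotation":[0,0,0],"grip":0.1},{"xyz":[0,0,0],"rotation":[0,0,0],"grip":-1},{"xyz":[0,0,0],"rotation":[0,0,0],"grip":-1},{"xyz":[0,0,0],"rotation":[0,0,0],"grip":-1},{"xyz":[0,0,0],"rotation":[0,0,0],"grip":-1}]}}

```text
clock: 61.55
ee_pos: [0.5178, 0.021, 0.0163]
tool_rot: [-0.021, 3.14, -0.0]
force: [0.5, -0.3, -0.0]
finger_gap: 0.023
finger_force: 98.3
```

Emit:
{"op": "send_rows", "data": {"moves": [{"xyz":[0,0,-0.35],"rotation":[0,0,0],"grip":-1},{"xyz":[0.6,0,0],"rotation":[0,0,0],"grip":-1},{"xyz":[0.8,0,0],"rotation":[0,0,0],"grip":-1},{"xyz":[0.8,0,0],"rotation":[0,0,0],"grip":-1},{"xyz":[0.8,0,0],"rotation":[0,0,0],"grip":-1},{"xyz":[0.8,0,0],"rotation":[0,0,0],"grip":-1},{"xyz":[0,0,-0.8],"rotation":[0,0,0],"grip":-1},{"xyz":[0,0,-0.9],"rotation":[0,0,0],"grip":-1},{"xyz":[0,0,-0.9],"rotation":[0,0,0],"grip":-1},{"xyz":[0,0,-0.9],"rotation":[0,0,0],"grip":-1},{"xyz":[0,0,0],"rotation":[0,0,0],"grip":-1},{"xyz":[0,0,0],"rotation":[0,0,0],"grip":-1}]}}

```text
clock: 63.05
ee_pos: [0.422, 0.0199, 0.1112]
tool_rot: [0.021, -3.141, -0.0]
force: [-0.3, -0.5, -2.0]
finger_gap: 0.0224
finger_force: 98.7
```

```bash
python3 - <<'E'
from h import *
s=read_state(); z=s["ee_pos"][2]; boss(z+.015,z+.05,.46,.55,-.03,.08)
O=np.array([.5051,.2876]);a=np.radians(4.2);C=np.array([[np.cos(a),-np.sin(a)],[np.sin(a),np.cos(a)]])
t=O+C@[.056-.091,-.048]; print(t)
plan(([*t,.115],184.2),([*t,.0135],184.2))
E
```

```text
boss 259 [0.5116 0.0215] [0.0477 0.0476] ang 0.75 z med 0.1331 range [0.1277 0.1391]
plug 28 [0.5037 0.0142 0.1833]
[0.47370943 0.23716557]
t 63.10 pos [0.4217 0.0199 0.1109] yaw -179.22 gap 0.0227 ff 98.7 F [ 0.3  0.7 -2.2]
 rot 1 x [ 0.001 -0.002 -0.076] | shift(total [-2.71  8.51 -0.16]) 9 x [-0.301  0.946 -0.018]
 rot 1 x [0. 0. 0.] | shift(total [0.   0.   4.06]) 5 x [0.    0.    0.812]
```

Emit:
{"op": "send_rows", "data": {"moves": [{"xyz":[0,0,0],"rotation":[0,0,-0.076],"grip":-1},{"xyz":[-0.3,0.946,-0.02],"rotation":[0,0,0],"grip":-1},{"xyz":[-0.3,0.946,-0.02],"rotation":[0,0,0],"grip":-1},{"xyz":[-0.3,0.946,-0.02],"rotation":[0,0,0],"grip":-1},{"xyz":[-0.3,0.946,-0.02],"rotation":[0,0,0],"grip":-1},{"xyz":[-0.3,0.946,-0.02],"rotation":[0,0,0],"grip":-1},{"xyz":[-0.3,0.946,-0.02],"rotation":[0,0,0],"grip":-1},{"xyz":[-0.3,0.946,-0.02],"rotation":[0,0,0],"grip":-1},{"xyz":[-0.3,0.946,-0.02],"rotation":[0,0,0],"grip":-1},{"xyz":[-0.3,0.946,0],"rotation":[0,0,0],"grip":-1},{"xyz":[0,0,0],"rotation":[0,0,0],"grip":-1},{"xyz":[0,0,0],"rotation":[0,0,0],"grip":-1}]}}

```text
clock: 64.6
ee_pos: [0.4733, 0.2366, 0.115]
tool_rot: [0.115, -3.138, 0.001]
force: [-1.1, 0.1, -2.2]
finger_gap: 0.0226
finger_force: 98.8
```

```bash
python3 - <<'E'
from h import *
s=read_state(); z=s["ee_pos"][2]; boss(z+.01,z+.05,.52,.6,.2,.29)
plan(([.4737,.2372,.0135],184.2))
boss(.025,.045,.51,.585,.3,.38)
E
```

```text
boss 233 [0.5534 0.2424] [0.0671 0.0474] ang 3.49 z med 0.1368 range [0.1266 0.1419]
plug 22 [0.5623 0.2441 0.1224]
t 64.65 pos [0.4735 0.2364 0.1153] yaw -175.82 gap 0.0228 ff 98.8 F [-0.9  0.6 -1.5]
 rot 1 x [-0.    -0.001 -0.   ] | shift(total [-0.01  0.03  4.07]) 5 x [-0.002  0.006  0.814]
boss 75 [0.575  0.3403] [0.0158 0.0488] ang 7.47 z med 0.0344 range [0.0284 0.0403]
```

Emit:
{"op": "send_rows", "data": {"moves": [{"xyz":[0,0,0.8],"rotation":[0,0,0],"grip":-1},{"xyz":[0,0,0.8],"rotation":[0,0,0],"grip":-1},{"xyz":[0,0,0.8],"rotation":[0,0,0],"grip":-1},{"xyz":[0,0,0.7],"rotation":[0,0,0],"grip":-1},{"xyz":[0,0,0.5],"rotation":[0,0,0],"grip":-1},{"xyz":[0,0,0.37],"rotation":[0,0,0],"grip":-1},{"xyz":[0,0,0.1],"rotation":[0,0,0],"grip":-1},{"xyz":[0,0,0.05],"rotation":[0,0,0],"grip":-1},{"xyz":[0,0,0],"rotation":[0,0,0],"grip":-1}]}}

```text
clock: 65.82
ee_pos: [0.4744, 0.2371, 0.0134]
tool_rot: [-0.115, 3.139, 0.0]
force: [-0.6, 0.1, -2.4]
finger_gap: 0.0228
finger_force: 98.8
```

Emit:
{"op": "send_rows", "data": {"moves": [{"xyz":[0,0,0.03],"rotation":[0,0,0],"grip":-1},{"xyz":[0,0,0],"rotation":[0,0,0],"grip":-0.3},{"xyz":[0,0,0],"rotation":[0,0,0],"grip":0},{"xyz":[0,0,0],"rotation":[0,0,0],"grip":0},{"xyz":[0,0,-0.6],"rotation":[0,0,0],"grip":0},{"xyz":[0,0,-0.98],"rotation":[0,0,0],"grip":0},{"xyz":[0,0,-0.98],"rotation":[0,0,0],"grip":0},{"xyz":[0,0,-0.98],"rotation":[0,0,0],"grip":0},{"xyz":[0,0,-0.98],"rotation":[0,0,0],"grip":0},{"xyz":[0,0,-0.98],"rotation":[0,0,0],"grip":0},{"xyz":[0,0,-0.6],"rotation":[0,0,0],"grip":0}]}}

```text
clock: 67.2
ee_pos: [0.4746, 0.2372, 0.167]
tool_rot: [-0.115, 3.137, 0.001]
force: [0.6, -0.7, -0.2]
finger_gap: 0.0424
finger_force: 0.0
```

```bash
python3 - <<'E'
from h import *
im,W,c,M=shot("scene"); save(cv2.resize(im[255:430,320:480],(548,600)),"s11.png")
boss(.025,.045,.51,.585,.3,.38); boss(.025,.045,.51,.59,.2,.28)
plan(([.6097,.2945,.16],94.2),([.6097,.2945,.0605],94.2))
E
```

```text
boss 12 [0.5786 0.3538] [0.0036 0.0196] ang 0.43 z med 0.0344 range [0.0293 0.038 ]
boss 224 [0.5508 0.2426] [0.0737 0.0467] ang 4.10 z med 0.0340 range [0.0275 0.0396]
plug 24 [0.5524 0.2486 0.147 ]
t 67.35 pos [0.4744 0.2371 0.1654] yaw -175.80 gap 0.0426 ff 0.0 F [ 0.5 -0.6 -0.7]
 rot 10 x [0.  0.  0.2] | shift(total [1.89 5.56 0.21]) 6 x [0.315 0.927 0.036]
 rot 1 x [0. 0. 0.] | shift(total [0.   0.   3.98]) 5 x [0.    0.    0.796]
```

View pics/s11.png

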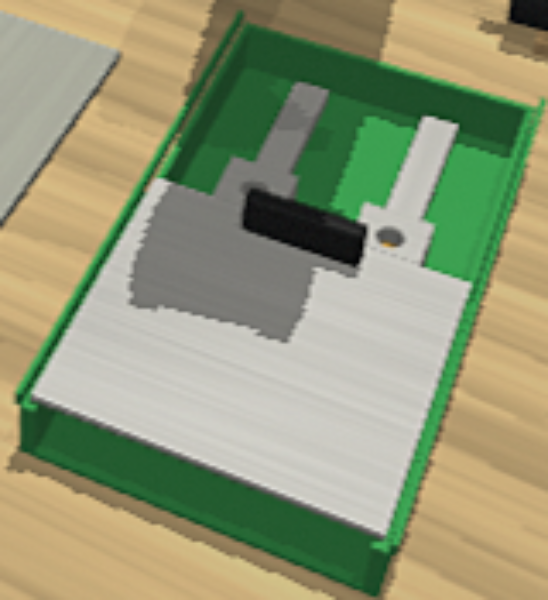

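Both arms lie flat, boss up, in the compartment, bores at (250,187) and (390,237). Now shut the cover.

Emit:
{"op": "send_rows", "data": {"moves": [{"xyz":[0,0,0],"rotation":[0,0,0.2],"grip":1},{"xyz":[0,0,0],"rotation":[0,0,0.2],"grip":1},{"xyz":[0,0,0],"rotation":[0,0,0.2],"grip":1},{"xyz":[0,0,0],"rotation":[0,0,0.2],"grip":1},{"xyz":[0,0,0],"rotation":[0,0,0.2],"grip":1},{"xyz":[0,0,0],"rotation":[0,0,0.2],"grip":1},{"xyz":[0,0,0],"rotation":[0,0,0.2],"grip":1},{"xyz":[0,0,0],"rotation":[0,0,0.2],"grip":1},{"xyz":[0,0,0],"rotation":[0,0,0.2],"grip":1},{"xyz":[0,0,0],"rotation":[0,0,0.2],"grip":1}]}}

```text
clock: 68.6
ee_pos: [0.4733, 0.2369, 0.1633]
tool_rot: [-2.144, -2.295, 0.002]
force: [-0.1, -0.0, -0.3]
finger_gap: 0.0852
finger_force: 0.0
```

Emit:
{"op": "send_rows", "data": {"moves": [{"xyz":[0.315,0.927,0],"rotation":[0,0,0],"grip":1},{"xyz":[0.315,0.927,0],"rotation":[0,0,0],"grip":1},{"xyz":[0.315,0.927,0],"rotation":[0,0,0],"grip":1},{"xyz":[0.315,0.927,0],"rotation":[0,0,0],"grip":1},{"xyz":[0.315,0.927,0],"rotation":[0,0,0],"grip":1},{"xyz":[0.315,0.927,0],"rotation":[0,0,0],"grip":1},{"xyz":[0,0,0],"rotation":[0,0,0],"grip":1}]}}

```text
clock: 69.47
ee_pos: [0.6093, 0.2943, 0.1624]
tool_rot: [-2.138, -2.3, 0.003]
force: [0.1, 0.5, -0.1]
finger_gap: 0.0853
finger_force: 0.0
```

```bash
python3 - <<'E'
from h import *
plan(([.6097,.2945,.0605],94.2),([.4203,.2814,.0605],94.2))
E
```

```text
t 69.47 pos [0.6093 0.2943 0.1624] yaw 94.20 gap 0.0853 ff 0.0 F [ 0.1  0.5 -0.1]
 rot 1 x [-0.003  0.001 -0.   ] | shift(total [0.01 0.02 4.08]) 5 x [0.001 0.003 0.816]
 rot 1 x [0. 0. 0.] | shift(total [ 0.03 -7.59  0.  ]) 8 x [ 0.004 -0.949  0.   ]
```

Emit:
{"op": "send_rows", "data": {"moves": [{"xyz":[0,0,0.8],"rotation":[0,0,0],"grip":1},{"xyz":[0,0,0.9],"rotation":[0,0,0],"grip":1},{"xyz":[0,0,0.9],"rotation":[0,0,0],"grip":1},{"xyz":[0,0,0.9],"rotation":[0,0,0],"grip":1},{"xyz":[0,0,0.58],"rotation":[0,0,0],"grip":1},{"xyz":[0,0,0],"rotation":[0,0,0],"grip":-1},{"xyz":[0,0,0],"rotation":[0,0,0],"grip":-1},{"xyz":[0,0,0],"rotation":[0,0,0],"grip":-1},{"xyz":[0,0,0],"rotation":[0,0,0],"grip":-1},{"xyz":[0,0,0],"rotation":[0,0,0],"grip":-1},{"xyz":[0,0,0],"rotation":[0,0,0],"grip":-1},{"xyz":[0,0,0],"rotation":[0,0,0],"grip":-1}], "squeeze": 60}}

```text
clock: 70.97
ee_pos: [0.6098, 0.2945, 0.0637]
tool_rot: [2.138, 2.301, 0.002]
force: [1.1, 0.1, 5.7]
finger_gap: 0.0127
finger_force: 60.0
```

Emit:
{"op": "send_rows", "data": {"moves": [{"xyz":[0,-0.4,0],"rotation":[0,0,0],"grip":-1},{"xyz":[0,-0.7,0],"rotation":[0,0,0],"grip":-1},{"xyz":[0,-0.7,0],"rotation":[0,0,0],"grip":-1},{"xyz":[0,-0.7,0],"rotation":[0,0,0],"grip":-1},{"xyz":[0,-0.7,0],"rotation":[0,0,0],"grip":-1},{"xyz":[0,-0.7,0],"rotation":[0,0,0],"grip":-1},{"xyz":[0,-0.7,0],"rotation":[0,0,0],"grip":-1},{"xyz":[0,-0.7,0],"rotation":[0,0,0],"grip":-1},{"xyz":[0,-0.7,0],"rotation":[0,0,0],"grip":-1},{"xyz":[0,-0.7,0],"rotation":[0,0,0],"grip":-1},{"xyz":[0,-0.7,0],"rotation":[0,0,0],"grip":-1},{"xyz":[0,-0.15,0],"rotation":[0,0,0],"grip":-1}]}}

```text
clock: 72.47
ee_pos: [0.4208, 0.2807, 0.0636]
tool_rot: [2.137, 2.301, 0.003]
force: [1.3, 0.3, 5.1]
finger_gap: 0.0127
finger_force: 60.0
```

```bash
python3 - <<'E'
from h import *
plan(([.4203,.2814,.0605],94.2))
E
```

```text
t 72.47 pos [0.4208 0.2807 0.0636] yaw 94.23 gap 0.0127 ff 60.0 F [1.3 0.3 5.1]
 rot 1 x [ 0.003 -0.001  0.001] | shift(total [ 0.03 -0.02  0.12]) 1 x [ 0.028 -0.018  0.125]
```

Emit:
{"op": "send_rows", "data": {"moves": [{"xyz":[0,-0.06,0],"rotation":[0,0,0],"grip":-1},{"xyz":[0,-0.04,0],"rotation":[0,0,0],"grip":-1},{"xyz":[0,0,0],"rotation":[0,0,0],"grip":-1}]}}

```text
clock: 72.85
ee_pos: [0.4208, 0.2807, 0.0636]
tool_rot: [2.137, 2.299, 0.007]
force: [10.0, 2.1, 0.4]
finger_gap: 0.0129
finger_force: 59.5
```

At the stop (10 N reaction, no further motion). Release, rise and verify.

Emit:
{"op": "send_rows", "data": {"moves": [{"xyz":[0,0.03,0],"rotation":[0,0,0],"grip":-1},{"xyz":[0,0,0],"rotation":[0,0,0],"grip":0.5},{"xyz":[0,0,0],"rotation":[0,0,0],"grip":1},{"xyz":[0,0,0],"rotation":[0,0,0],"grip":1},{"xyz":[0,0,0],"rotation":[0,0,0],"grip":1},{"xyz":[0,0,-0.98],"rotation":[0,0,0],"grip":1},{"xyz":[0,0,-0.98],"rotation":[0,0,0],"grip":1},{"xyz":[0,0,-0.98],"rotation":[0,0,0],"grip":1},{"xyz":[0,0,-0.98],"rotation":[0,0,0],"grip":1},{"xyz":[0,0,-0.98],"rotation":[0,0,0],"grip":1},{"xyz":[0,0,0],"rotation":[0,0,0],"grip":1},{"xyz":[0,0,0],"rotation":[0,0,0],"grip":1}]}}

```text
clock: 74.35
ee_pos: [0.4189, 0.2803, 0.1842]
tool_rot: [-2.138, -2.301, 0.001]
force: [0.1, 0.1, -0.3]
finger_gap: 0.0855
finger_force: 0.0
```

```bash
python3 - <<'E'
from h import *
plan()
O=np.array([.5051,.2876]);a=np.radians(4.2);d=np.array([np.cos(a),np.sin(a)])
im,W,c,M=shot("wrist"); m=(W[...,2]>.07)&(W[...,2]<.09)&(abs(W[...,0]-.42)<.04)&(abs(W[...,1]-.282)<.08); p=W[m]
r=cv2.minAreaRect(p[:,:2].astype(np.float32)); print(r,"cover joint",(np.array(r[0])-O)@d+.085)
im,W,c,M=shot("top"); k=(im.max(-1)<90)&(W[...,2]>.2)&(abs(W[...,0]-.606)<.04)&(abs(W[...,1]-.022)<.04); print("knob z",np.median(W[k][:,2]))
m=(W[...,2]>.047)&(W[...,2]<.06)&(abs(W[...,1]-.31)<.09); print("cover far edge x (at y~.3)", np.nanmax(np.where(m&(abs(W[...,1]-.295)<.03),W[...,0],np.nan)))
E
```

```text
t 74.35 pos [0.4189 0.2803 0.1842] yaw 94.20 gap 0.0855 ff 0.0 F [ 0.1  0.1 -0.3]
((0.42155197262763977, 0.28343021869659424), (0.013781665824353695, 0.07922741770744324), 3.9417123794555664) cover joint 0.0013709554929219048
knob z 0.23313754916012996
cover far edge x (at y~.3) 0.6041205163731
```

Cover is shut to about 1 mm, the ram is up, and the robot touches nothing. Hand in.

```bash
python3 -c "
from h import *
print(finish_job())"
```

```text
the job is handed in; nothing more can be done
None
```

The job is handed in: both arms present had their plugs driven to depth and lie flat, boss up, in the green case, with the cover shut to about 1 mm and the ram back up. The first press stroke struck the rim at 57 N because the arm had shifted about 20 mm, so I re-aligned it and pressed again. The judge's verdict was not shown.

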